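# Reload the cell reader

## Robot

A 7-joint arm with a two-finger parallel gripper is mounted at the origin on the work surface. World frame = base frame: x ahead of the robot, y to its left, z up, the work surface at z = 0. Lengths are in m, angles in rad, forces in N, time in s.
With the tool pointing down it reaches from about 0.425 to 0.875 m from the base axis. Payload 9.9 kg.
Tool frame: the origin (TCP) lies at the very end of the fingers, on their centre line; the grasp point (between the pads) lies grasp_offset behind it (grasp_offset is the distance from the TCP to the grasp point, in m); z points along the fingers, y is the line along which they close (so a half turn about z gives the same grasp; the last joint's range is limited). The gripper opens to 85 mm and grips with 20 to 120 N. Pads are 22 mm wide; open, the fingers measure 114 mm over their backs; the gripper's body (76 mm by 85 mm) begins 54 mm behind the grasp point. The pads swing forward as they close: fully open they stand 13 mm farther back than shut.
Start: joints at [1.262, 0.576, 0.025, 1.437, -0.015, 1.129, -0.057], TCP at [0.15, -0.658, 0.231] pointing down, gripper open.
Joint ranges: [-2.76, 2.76], [-0.34, 2.15], [-1.52, 1.57], [0.19, 2.46], [-1.09, 4.23], [0.17, 1.99], [-2.82, 2.82]. Speed limits (rad/s): [2.22, 2.22, 3.01, 3.01, 3.14, 3.14, 3.14].

## Interface

Orientations are given as a unit quaternion [w, x, y, z].
In Python, from plant import read_state, snapshot, get_calibration, finish_job, grasp_offset gives the robot as it stands.
- The arm moves only by the tool apply_moves, never from a script. Its arguments are lists of equal length, an entry for each row: "fingers": the closure, from -1 (fully open) to 1 (shut); "xyz": the shift along the world's x, y, z in m, a list of three; "rot": the turn, a rotation vector about the world's x, y, z in degrees, a list of three. A call has 1 to 20 rows; each row is the pose to reach, as a shift and turn from the pose commanded when the call began; what a row does not reach only later rows make up. A row lasts 1/10 s, in which the tool goes at most 50 mm and 8.59 degrees, less where a joint would pass 70% of its speed; a pose out of reach is approached as far as the arm can. A call with a gripper value outside its range is refused whole. The fingers move at their own pace and stop on an object; "squeeze" is the grip in N (left out, the last holds). Time passes only in rows, so rows that repeat a pose let the fingers close. It gives the time, the measured TCP pose, the force, the opening and the grip force at its end, in the units of the state.
- read_state(): the state, without advancing time (a new reading comes with each control period).
- snapshot(name): name is "scene" or "top" or "wrist"; returns (picture, depth): 480x640x3 uint8, red, green, blue; 480x640 float32, m along the optical axis (not along the pixel's ray), 0 where there is no reading.
- get_calibration(name): a dict with "camera_matrix" (3x3 intrinsics, pixels), "dist" ([k1, k2, p1, p2, k3] as OpenCV has them; the pictures are not rectified), "R" (3x3) and "t" (3): a world point X has camera coordinates R X + t; the wrist camera has in their place "hand_eye" (4x4, takes a point from camera to tool coordinates, whose origin is the TCP and whose axes are the flange's). Camera axes: x right, y down, z forward; pixel columns grow to the right and rows downward; lengths in m; the calibration is good to about 2 mm. A picture is of the moment at which its call begins: read the wrist's pose just before it. get_calibration takes no time and is no camera call.
- finish_job(): hands the job in; it is judged then, once.
The state is a dict: "time": time; "q": joint angles; "dq": joint speeds; "effort": joint torques, N m; "ee_pos": TCP position; "tcp_rot": TCP orientation; "force": force on the tool from outside, world axes, zero at the start; "wrist_torque": the same for the moment, N m; "width": finger opening in m; "finger_force": force on a finger pad.
Only numpy, scipy, OpenCV 4.12 (cv2) and the standard library are available. Lean on these libraries where they do the work, as an engineer would, in place of code of your own. Each camera call takes 0.05 s, during which the arm holds its last target. There are 200 camera calls.

## Task

Get the cell reader ready for the next run. Slide back the jaw of the reference holder, lift the reference block out and set it down upright in the grey tray, push the empty jaw shut again, and put one spare sample cell upright into every empty pocket of the magazine, leaving the cells already loaded where they are and any surplus spares on the bench. Only when that is all done, wind the handwheel clockwise until the lamp carriage touches its stop; do not disturb the other things on the bench.

Things in the scene. Friction and masses are not known exactly. Their poses are not given: they have to be found in the camera images.
- reader: The cell reader: fixed white base plate, x 130, y 430, 12 thick. Origin: centre of its underside; at yaw 0 x points away from the robot; yaw up to 0.12. From -y to +y it carries: the black magazine, an aluminium stop post (x 40, y -26 to -14, top 52 above the bench), the lamp carriage on rails, and at y 165 a grey gearbox with the handwheel on top.
- magazine (a point): Centre of the magazine's top, 42 above the bench, axes as the reader's. Black block x 112, y 164, with six square pockets 40 x 40, 18 deep (floors 24 above the bench; a seated cell stands 22 out). Pocket centres (x, y) from here: 0 (-26, -52), 1 (26, -52), 2 (-26, 0), 3 (26, 0), 4 (-26, 52), 5 (26, 52).
- holder: Reference holder: fixed white plate 170 x 80, 10 thick, left or right of the reader, yaw up to 0.25. Origin: underside, below the middle of the block's seat. Beyond the seat (+x) a fixed aluminium jaw 36 high, its face at x 23; beside it (y +-24) low guides, tops 17 above the bench; on the robot side (-x) the sliding jaw.
- carriage (a joint): Slide of the black finned lamp carriage (y 60 long, top 78 above the bench) on its rails, in m: 0 = far end by the gearbox, 0.060 = its face touches the stop post. Driven only by the handwheel. Starts between 0 and 0.0172.
- wheel (a joint): Turn of the handwheel in rad, growing CLOCKWISE seen from above, 0 to 31.42 (five turns). Clockwise drives the carriage to the stop, 12 mm a turn (carriage = 0.0019099 x wheel). At 31.42 the carriage is against the stop and the wheel goes no farther. Light: about 2 N at the crank; stays where left.
- wheel_centre (a point): Centre of the handwheel's top face, on its vertical axis, 76 mm above the bench. Aluminium disc of 100 mm diameter, 10 thick.
- crank_grip (a point): Grip point on the handwheel's upright black crank knob: 16 mm diameter, 36 tall, 38 mm from the wheel's axis, spinning freely on its pin; its top lies 15 above this point, the disc's top 22 below it. Grip from above and carry it round the wheel's axis.
- jaw (a joint): Slide of the holder's dark steel jaw (top 41 above the bench) in m: 0 closed, 0.032 fully back; starts below 0.0015. Grows as it moves along the holder's -x, towards the robot. Closed, its lip lies 7 mm over the block's edge: the block cannot be lifted before the jaw has gone back 12 mm. Friction about 2.5 N; stays where left.
- jaw_knob (a point): Grip point on the upright black knob of the jaw: 16 mm diameter, its top 6 mm above this point, the jaw's top 24 mm below it. The point lies 66 mm above the bench. Moves with the jaw.
- block: The reference block, bare aluminium 44 x 44 x 22 with an upright grip rib on its middle (x 26 long, y 14 thick, top 54 above the underside); pinch the rib across its y. Origin: centre of the underside. 0.15 to 0.31 kg. Starts in the holder, underside 10 above the bench, axes along the holder's.
- tray: Open grey plastic tray, fixed, 125 x 125 x 20 high, walls and floor 4 thick. Origin: centre of the underside. It stands beyond the other end of the reader than the holder.
- jar: Bystander: amber glass jar with black cap, 36 mm diameter, 62 tall, among the spare cells. Origin: underside.
- mount: Bystander: turned steel post foot, 38 mm diameter, 34 tall, among the spare cells. Origin: underside.
- loaded0: A round sample cell, 40 mm tall: wide steel foot, 34 diameter and 10 high, and on it a slim grey body with a white cap, 24 diameter. Origin: centre of the underside, z up. 80 g, low centre of mass. Already in pocket 0 at the start, or absent (None throughout) and then pocket 0 is empty.
- loaded1: A round sample cell, 40 mm tall: wide steel foot, 34 diameter and 10 high, and on it a slim grey body with a white cap, 24 diameter. Origin: centre of the underside, z up. 80 g, low centre of mass. Already in pocket 1 at the start, or absent (None throughout) and then pocket 1 is empty.
- loaded2: A round sample cell, 40 mm tall: wide steel foot, 34 diameter and 10 high, and on it a slim grey body with a white cap, 24 diameter. Origin: centre of the underside, z up. 80 g, low centre of mass. Already in pocket 2 at the start, or absent (None throughout) and then pocket 2 is empty.
- loaded3: A round sample cell, 40 mm tall: wide steel foot, 34 diameter and 10 high, and on it a slim grey body with a white cap, 24 diameter. Origin: centre of the underside, z up. 80 g, low centre of mass. Already in pocket 3 at the start, or absent (None throughout) and then pocket 3 is empty.
- loaded4: A round sample cell, 40 mm tall: wide steel foot, 34 diameter and 10 high, and on it a slim grey body with a white cap, 24 diameter. Origin: centre of the underside, z up. 80 g, low centre of mass. Already in pocket 4 at the start, or absent (None throughout) and then pocket 4 is empty.
- loaded5: A round sample cell, 40 mm tall: wide steel foot, 34 diameter and 10 high, and on it a slim grey body with a white cap, 24 diameter. Origin: centre of the underside, z up. 80 g, low centre of mass. Already in pocket 5 at the start, or absent (None throughout) and then pocket 5 is empty.
- spare0: A spare round sample cell, 40 mm tall: wide steel foot, 34 diameter and 10 high, and on it a slim grey body with a white cap, 24 diameter. Origin: centre of the underside, z up. 80 g, low centre of mass. Stands on the bench between robot and reader. There are always five spares; three to five pockets are empty.
- spare1: A spare round sample cell, 40 mm tall: wide steel foot, 34 diameter and 10 high, and on it a slim grey body with a white cap, 24 diameter. Origin: centre of the underside, z up. 80 g, low centre of mass. Stands on the bench between robot and reader. There are always five spares; three to five pockets are empty.
- spare2: A spare round sample cell, 40 mm tall: wide steel foot, 34 diameter and 10 high, and on it a slim grey body with a white cap, 24 diameter. Origin: centre of the underside, z up. 80 g, low centre of mass. Stands on the bench between robot and reader. There are always five spares; three to five pockets are empty.
- spare3: A spare round sample cell, 40 mm tall: wide steel foot, 34 diameter and 10 high, and on it a slim grey body with a white cap, 24 diameter. Origin: centre of the underside, z up. 80 g, low centre of mass. Stands on the bench between robot and reader. There are always five spares; three to five pockets are empty.
- spare4: A spare round sample cell, 40 mm tall: wide steel foot, 34 diameter and 10 high, and on it a slim grey body with a white cap, 24 diameter. Origin: centre of the underside, z up. 80 g, low centre of mass. Stands on the bench between robot and reader. There are always five spares; three to five pockets are empty.
Mind the look-alikes: they are no part of the job. What is shaped like the spare3 but pink is not meant. What is shaped like the spare2 but green is not meant.

How it is judged:
On the way, in this order (a step that is already met when the one before it is completed fails the run):
1. the jaw has been slid back at least 12 mm (value of joint jaw above 0.012 m), for 0.1 s.
2. the block lies upright in the tray, the jaw is shut again and every pocket holds a cell, with the carriage not yet wound to the stop (x of block in the frame of tray between -0.045 and 0.045 m and y of block in the frame of tray between -0.045 and 0.045 m and z of block in the frame of tray below 0.01 m and angle between block's own z axis and vertical below 0.1 rad and linear speed of block below 0.02 m/s and ((x of loaded0 in the frame of reader between -0.033 and -0.019 m and y of loaded0 in the frame of reader between -0.174 and -0.16 m and z of loaded0 in the frame of reader below 0.028 m) or (x of spare0 in the frame of reader between -0.033 and -0.019 m and y of spare0 in the frame of reader between -0.174 and -0.16 m and z of spare0 in the frame of reader below 0.028 m) or (x of spare1 in the frame of reader between -0.033 and -0.019 m and y of spare1 in the frame of reader between -0.174 and -0.16 m and z of spare1 in the frame of reader below 0.028 m) or (x of spare2 in the frame of reader between -0.033 and -0.019 m and y of spare2 in the frame of reader between -0.174 and -0.16 m and z of spare2 in the frame of reader below 0.028 m) or (x of spare3 in the frame of reader between -0.033 and -0.019 m and y of spare3 in the frame of reader between -0.174 and -0.16 m and z of spare3 in the frame of reader below 0.028 m) or (x of spare4 in the frame of reader between -0.033 and -0.019 m and y of spare4 in the frame of reader between -0.174 and -0.16 m and z of spare4 in the frame of reader below 0.028 m)) and ((x of loaded1 in the frame of reader between 0.019 and 0.033 m and y of loaded1 in the frame of reader between -0.174 and -0.16 m and z of loaded1 in the frame of reader below 0.028 m) or (x of spare0 in the frame of reader between 0.019 and 0.033 m and y of spare0 in the frame of reader between -0.174 and -0.16 m and z of spare0 in the frame of reader below 0.028 m) or (x of spare1 in the frame of reader between 0.019 and 0.033 m and y of spare1 in the frame of reader between -0.174 and -0.16 m and z of spare1 in the frame of reader below 0.028 m) or (x of spare2 in the frame of reader between 0.019 and 0.033 m and y of spare2 in the frame of reader between -0.174 and -0.16 m and z of spare2 in the frame of reader below 0.028 m) or (x of spare3 in the frame of reader between 0.019 and 0.033 m and y of spare3 in the frame of reader between -0.174 and -0.16 m and z of spare3 in the frame of reader below 0.028 m) or (x of spare4 in the frame of reader between 0.019 and 0.033 m and y of spare4 in the frame of reader between -0.174 and -0.16 m and z of spare4 in the frame of reader below 0.028 m)) and ((x of loaded2 in the frame of reader between -0.033 and -0.019 m and y of loaded2 in the frame of reader between -0.122 and -0.108 m and z of loaded2 in the frame of reader below 0.028 m) or (x of spare0 in the frame of reader between -0.033 and -0.019 m and y of spare0 in the frame of reader between -0.122 and -0.108 m and z of spare0 in the frame of reader below 0.028 m) or (x of spare1 in the frame of reader between -0.033 and -0.019 m and y of spare1 in the frame of reader between -0.122 and -0.108 m and z of spare1 in the frame of reader below 0.028 m) or (x of spare2 in the frame of reader between -0.033 and -0.019 m and y of spare2 in the frame of reader between -0.122 and -0.108 m and z of spare2 in the frame of reader below 0.028 m) or (x of spare3 in the frame of reader between -0.033 and -0.019 m and y of spare3 in the frame of reader between -0.122 and -0.108 m and z of spare3 in the frame of reader below 0.028 m) or (x of spare4 in the frame of reader between -0.033 and -0.019 m and y of spare4 in the frame of reader between -0.122 and -0.108 m and z of spare4 in the frame of reader below 0.028 m)) and ((x of loaded3 in the frame of reader between 0.019 and 0.033 m and y of loaded3 in the frame of reader between -0.122 and -0.108 m and z of loaded3 in the frame of reader below 0.028 m) or (x of spare0 in the frame of reader between 0.019 and 0.033 m and y of spare0 in the frame of reader between -0.122 and -0.108 m and z of spare0 in the frame of reader below 0.028 m) or (x of spare1 in the frame of reader between 0.019 and 0.033 m and y of spare1 in the frame of reader between -0.122 and -0.108 m and z of spare1 in the frame of reader below 0.028 m) or (x of spare2 in the frame of reader between 0.019 and 0.033 m and y of spare2 in the frame of reader between -0.122 and -0.108 m and z of spare2 in the frame of reader below 0.028 m) or (x of spare3 in the frame of reader between 0.019 and 0.033 m and y of spare3 in the frame of reader between -0.122 and -0.108 m and z of spare3 in the frame of reader below 0.028 m) or (x of spare4 in the frame of reader between 0.019 and 0.033 m and y of spare4 in the frame of reader between -0.122 and -0.108 m and z of spare4 in the frame of reader below 0.028 m)) and ((x of loaded4 in the frame of reader between -0.033 and -0.019 m and y of loaded4 in the frame of reader between -0.07 and -0.056 m and z of loaded4 in the frame of reader below 0.028 m) or (x of spare0 in the frame of reader between -0.033 and -0.019 m and y of spare0 in the frame of reader between -0.07 and -0.056 m and z of spare0 in the frame of reader below 0.028 m) or (x of spare1 in the frame of reader between -0.033 and -0.019 m and y of spare1 in the frame of reader between -0.07 and -0.056 m and z of spare1 in the frame of reader below 0.028 m) or (x of spare2 in the frame of reader between -0.033 and -0.019 m and y of spare2 in the frame of reader between -0.07 and -0.056 m and z of spare2 in the frame of reader below 0.028 m) or (x of spare3 in the frame of reader between -0.033 and -0.019 m and y of spare3 in the frame of reader between -0.07 and -0.056 m and z of spare3 in the frame of reader below 0.028 m) or (x of spare4 in the frame of reader between -0.033 and -0.019 m and y of spare4 in the frame of reader between -0.07 and -0.056 m and z of spare4 in the frame of reader below 0.028 m)) and ((x of loaded5 in the frame of reader between 0.019 and 0.033 m and y of loaded5 in the frame of reader between -0.07 and -0.056 m and z of loaded5 in the frame of reader below 0.028 m) or (x of spare0 in the frame of reader between 0.019 and 0.033 m and y of spare0 in the frame of reader between -0.07 and -0.056 m and z of spare0 in the frame of reader below 0.028 m) or (x of spare1 in the frame of reader between 0.019 and 0.033 m and y of spare1 in the frame of reader between -0.07 and -0.056 m and z of spare1 in the frame of reader below 0.028 m) or (x of spare2 in the frame of reader between 0.019 and 0.033 m and y of spare2 in the frame of reader between -0.07 and -0.056 m and z of spare2 in the frame of reader below 0.028 m) or (x of spare3 in the frame of reader between 0.019 and 0.033 m and y of spare3 in the frame of reader between -0.07 and -0.056 m and z of spare3 in the frame of reader below 0.028 m) or (x of spare4 in the frame of reader between 0.019 and 0.033 m and y of spare4 in the frame of reader between -0.07 and -0.056 m and z of spare4 in the frame of reader below 0.028 m)) and value of joint jaw below 0.005 m and value of joint carriage below 0.05 m), for 0.2 s.
3. the carriage touches its stop (value of joint carriage above 0.0585 m), for 0.2 s.
At the end, for the whole second after the job is handed in: The block stands upright (within 0.1 rad) on the tray's floor; each of the six pockets holds a cell on its floor (within 7 mm of the centre, 4 mm of height); surplus spares are on the bench (foot below 30 mm); the jaw is shut to within 5 mm; the carriage is within 1.5 mm of its stop (x of block in the frame of tray between -0.045 and 0.045 m and y of block in the frame of tray between -0.045 and 0.045 m and z of block in the frame of tray below 0.01 m and angle between block's own z axis and vertical below 0.1 rad and linear speed of block below 0.02 m/s and ((x of loaded0 in the frame of reader between -0.033 and -0.019 m and y of loaded0 in the frame of reader between -0.174 and -0.16 m and z of loaded0 in the frame of reader below 0.028 m) or (x of spare0 in the frame of reader between -0.033 and -0.019 m and y of spare0 in the frame of reader between -0.174 and -0.16 m and z of spare0 in the frame of reader below 0.028 m) or (x of spare1 in the frame of reader between -0.033 and -0.019 m and y of spare1 in the frame of reader between -0.174 and -0.16 m and z of spare1 in the frame of reader below 0.028 m) or (x of spare2 in the frame of reader between -0.033 and -0.019 m and y of spare2 in the frame of reader between -0.174 and -0.16 m and z of spare2 in the frame of reader below 0.028 m) or (x of spare3 in the frame of reader between -0.033 and -0.019 m and y of spare3 in the frame of reader between -0.174 and -0.16 m and z of spare3 in the frame of reader below 0.028 m) or (x of spare4 in the frame of reader between -0.033 and -0.019 m and y of spare4 in the frame of reader between -0.174 and -0.16 m and z of spare4 in the frame of reader below 0.028 m)) and ((x of loaded1 in the frame of reader between 0.019 and 0.033 m and y of loaded1 in the frame of reader between -0.174 and -0.16 m and z of loaded1 in the frame of reader below 0.028 m) or (x of spare0 in the frame of reader between 0.019 and 0.033 m and y of spare0 in the frame of reader between -0.174 and -0.16 m and z of spare0 in the frame of reader below 0.028 m) or (x of spare1 in the frame of reader between 0.019 and 0.033 m and y of spare1 in the frame of reader between -0.174 and -0.16 m and z of spare1 in the frame of reader below 0.028 m) or (x of spare2 in the frame of reader between 0.019 and 0.033 m and y of spare2 in the frame of reader between -0.174 and -0.16 m and z of spare2 in the frame of reader below 0.028 m) or (x of spare3 in the frame of reader between 0.019 and 0.033 m and y of spare3 in the frame of reader between -0.174 and -0.16 m and z of spare3 in the frame of reader below 0.028 m) or (x of spare4 in the frame of reader between 0.019 and 0.033 m and y of spare4 in the frame of reader between -0.174 and -0.16 m and z of spare4 in the frame of reader below 0.028 m)) and ((x of loaded2 in the frame of reader between -0.033 and -0.019 m and y of loaded2 in the frame of reader between -0.122 and -0.108 m and z of loaded2 in the frame of reader below 0.028 m) or (x of spare0 in the frame of reader between -0.033 and -0.019 m and y of spare0 in the frame of reader between -0.122 and -0.108 m and z of spare0 in the frame of reader below 0.028 m) or (x of spare1 in the frame of reader between -0.033 and -0.019 m and y of spare1 in the frame of reader between -0.122 and -0.108 m and z of spare1 in the frame of reader below 0.028 m) or (x of spare2 in the frame of reader between -0.033 and -0.019 m and y of spare2 in the frame of reader between -0.122 and -0.108 m and z of spare2 in the frame of reader below 0.028 m) or (x of spare3 in the frame of reader between -0.033 and -0.019 m and y of spare3 in the frame of reader between -0.122 and -0.108 m and z of spare3 in the frame of reader below 0.028 m) or (x of spare4 in the frame of reader between -0.033 and -0.019 m and y of spare4 in the frame of reader between -0.122 and -0.108 m and z of spare4 in the frame of reader below 0.028 m)) and ((x of loaded3 in the frame of reader between 0.019 and 0.033 m and y of loaded3 in the frame of reader between -0.122 and -0.108 m and z of loaded3 in the frame of reader below 0.028 m) or (x of spare0 in the frame of reader between 0.019 and 0.033 m and y of spare0 in the frame of reader between -0.122 and -0.108 m and z of spare0 in the frame of reader below 0.028 m) or (x of spare1 in the frame of reader between 0.019 and 0.033 m and y of spare1 in the frame of reader between -0.122 and -0.108 m and z of spare1 in the frame of reader below 0.028 m) or (x of spare2 in the frame of reader between 0.019 and 0.033 m and y of spare2 in the frame of reader between -0.122 and -0.108 m and z of spare2 in the frame of reader below 0.028 m) or (x of spare3 in the frame of reader between 0.019 and 0.033 m and y of spare3 in the frame of reader between -0.122 and -0.108 m and z of spare3 in the frame of reader below 0.028 m) or (x of spare4 in the frame of reader between 0.019 and 0.033 m and y of spare4 in the frame of reader between -0.122 and -0.108 m and z of spare4 in the frame of reader below 0.028 m)) and ((x of loaded4 in the frame of reader between -0.033 and -0.019 m and y of loaded4 in the frame of reader between -0.07 and -0.056 m and z of loaded4 in the frame of reader below 0.028 m) or (x of spare0 in the frame of reader between -0.033 and -0.019 m and y of spare0 in the frame of reader between -0.07 and -0.056 m and z of spare0 in the frame of reader below 0.028 m) or (x of spare1 in the frame of reader between -0.033 and -0.019 m and y of spare1 in the frame of reader between -0.07 and -0.056 m and z of spare1 in the frame of reader below 0.028 m) or (x of spare2 in the frame of reader between -0.033 and -0.019 m and y of spare2 in the frame of reader between -0.07 and -0.056 m and z of spare2 in the frame of reader below 0.028 m) or (x of spare3 in the frame of reader between -0.033 and -0.019 m and y of spare3 in the frame of reader between -0.07 and -0.056 m and z of spare3 in the frame of reader below 0.028 m) or (x of spare4 in the frame of reader between -0.033 and -0.019 m and y of spare4 in the frame of reader between -0.07 and -0.056 m and z of spare4 in the frame of reader below 0.028 m)) and ((x of loaded5 in the frame of reader between 0.019 and 0.033 m and y of loaded5 in the frame of reader between -0.07 and -0.056 m and z of loaded5 in the frame of reader below 0.028 m) or (x of spare0 in the frame of reader between 0.019 and 0.033 m and y of spare0 in the frame of reader between -0.07 and -0.056 m and z of spare0 in the frame of reader below 0.028 m) or (x of spare1 in the frame of reader between 0.019 and 0.033 m and y of spare1 in the frame of reader between -0.07 and -0.056 m and z of spare1 in the frame of reader below 0.028 m) or (x of spare2 in the frame of reader between 0.019 and 0.033 m and y of spare2 in the frame of reader between -0.07 and -0.056 m and z of spare2 in the frame of reader below 0.028 m) or (x of spare3 in the frame of reader between 0.019 and 0.033 m and y of spare3 in the frame of reader between -0.07 and -0.056 m and z of spare3 in the frame of reader below 0.028 m) or (x of spare4 in the frame of reader between 0.019 and 0.033 m and y of spare4 in the frame of reader between -0.07 and -0.056 m and z of spare4 in the frame of reader below 0.028 m)) and value of joint jaw below 0.005 m and height (world z) of each of spare0, spare1, spare2, spare3, spare4 below 0.03 m and value of joint carriage above 0.0585 m); the robot touches nothing.
It fails at once if a cell that was already loaded is taken out of its place (moved 20 mm) (distance of any of loaded0, loaded1, loaded2, loaded3, loaded4, loaded5 from where it was at the start of the episode above 0.02 m).
It fails at once if the jar or the post foot is moved 60 mm or knocked over (distance of any of jar, mount from where it was at the start of the episode above 0.06 m or angle between any of jar, mount's own z axis and vertical above 0.7 rad).
Of loaded0, loaded1, loaded2, loaded3, loaded4, loaded5 only 1 to 3 are there at a start; the rules pass over those that are not, and their reading is None.
At some moment in a run one of spare0, spare1, spare2, spare3, spare4 may be knocked a few centimetres aside while the robot is not near it.
It also fails if it takes over 208 s, if anything falls off the work surface, if the arm or the gripper's body presses on something with over 40 N, if the wrist force passes 120 N, or if a joint passes its speed limit or range.

## Working session

There is one attempt and no reset: what is moved stays moved. The work goes in short steps, Python scripts to look and compute and a tool call to move; the robot and the scene stay as the last step left them, time stands still between calls to the robot, and variables do not carry over. Pictures are saved under pics/ and viewed, at most 14 in all, crops included, and the job is handed in when it is done.

Besides the shell and the picture viewer there is one more tool, called after ">>>" as a command line: name --argument value ..., lists and objects as JSON in quotes. apply_moves: Moves the arm, as the interface text tells. Its arguments: {"type":"object","properties":{"fingers":{"type":"array","items":{"type":"number"}},"xyz":{"type":"array","items":{"type":"array","items":{"type":"number"}}},"rot":{"type":"array","items":{"type":"array","items":{"type":"number"}}},"squeeze":{"type":"number"}},"required":["fingers","xyz","rot"]}

```bash
mkdir -p pics; cat > h.py <<'E'
import numpy as np, cv2, json
from plant import read_state, snapshot, get_calibration, finish_job, grasp_offset
def save(n,im): cv2.imwrite(f'pics/{n}.png',im[:,:,::-1])
def pix2plane(name,uv,z):
    c=get_calibration(name); K=np.array(c['camera_matrix']);d=np.array(c['dist'])
    R=np.array(c['R']);t=np.array(c['t']).ravel()
    p=cv2.undistortPoints(np.array(uv,float).reshape(-1,1,2),K,d).reshape(-1,2)
    r=np.c_[p,np.ones(len(p))]@R; o=-R.T@t
    s=(z-o[2])/r[:,2]; return o+r*s[:,None]
def cloud(name,dep):
    c=get_calibration(name); K=np.array(c['camera_matrix']);d=np.array(c['dist'])
    R=np.array(c['R']);t=np.array(c['t']).ravel()
    v,u=np.mgrid[:480,:640]
    p=cv2.undistortPoints(np.c_[u.ravel(),v.ravel()].astype(float).reshape(-1,1,2),K,d).reshape(-1,2)
    X=np.c_[p,np.ones(len(p))]*dep.reshape(-1,1)
    return ((X-t)@R).reshape(480,640,3)
E
python3 - <<'E'
from h import *
for n in ('top','scene'):
    im,d=snapshot(n); save(n+'0',im); np.savez(n+'0',im=im,d=d)
    c=get_calibration(n);R=np.array(c['R']);print(n,-R.T@np.array(c['t']).ravel(),R[2],(d>0).mean())
print(read_state(),grasp_offset if not callable(grasp_offset) else grasp_offset(),get_calibration('wrist'))
E
```

```text
top [0.29323838 0.01807889 1.07689162] [ 0.18722449 -0.00364343 -0.9823104 ] 0.9960872395833333
scene [ 1.16343957 -0.47470481  0.94498898] [-0.55270959  0.4180089  -0.72095816] 0.995771484375
{'time': 0.1, 'q': array([ 1.26221612,  0.57643646,  0.02484425,  1.43781987, -0.0149926 ,
        1.12899498, -0.05653931]), 'dq': array([ 8.39828337e-04, -1.35643604e-03,  1.08184614e-03, -2.51948887e-03,
        8.00578172e-04, -2.92849937e-04,  9.83017770e-05]), 'effort': array([ 4.71665015e-03, -7.67308760e+01,  2.25742690e+00, -2.86608875e+01,
        1.58200477e-02,  8.51430406e-03,  6.23025608e-05]), 'ee_pos': array([ 0.1503693 , -0.6576259 ,  0.23053805]), 'tcp_rot': array([-7.26842257e-04,  9.93690663e-01,  1.12153126e-01, -1.22257092e-04]), 'force': array([-0.0253605 , -0.33759529,  0.82379764]), 'wrist_torque': array([-0.02984204,  0.04179092, -0.00405724]), 'finger_force': 0.0, 'width': 0.08566621898478881} 0.0187 {'camera_matrix': array([[390.67204337,   0.        , 312.76896308],
       [  0.        , 390.67204337, 239.28040427],
       [  0.        ,   0.        ,   1.        ]]), 'dist': array([0.00339762, 0.        , 0.        , 0.        , 0.        ]), 'hand_eye': array([[ 8.11656869e-04, -9.49336494e-01, -3.14260342e-01,
         8.01929156e-02],
       [ 9.99999556e-01,  9.20894626e-04, -1.99141792e-04,
        -6.98999883e-04],
       [ 4.78453231e-04, -3.14260040e-01,  9.49336820e-01,
        -1.42954340e-01],
       [ 0.00000000e+00,  0.00000000e+00,  0.00000000e+00,
         1.00000000e+00]])}
```

View pics/top0.png

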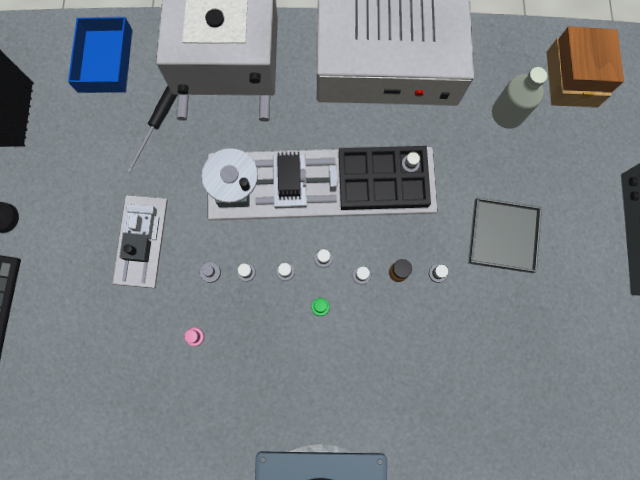

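View pics/scene0.png

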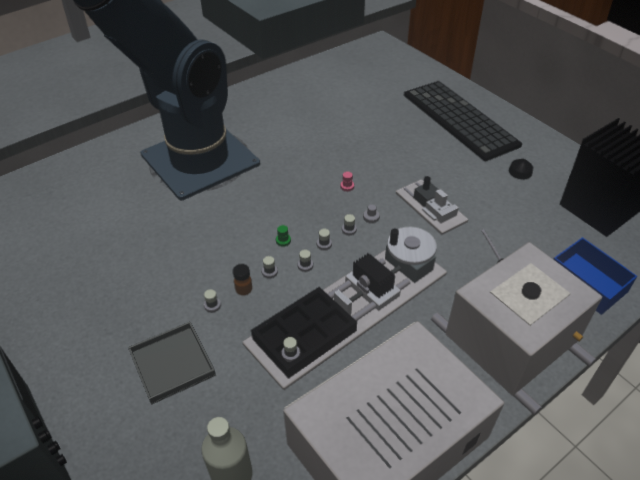

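Top view: reader across the middle; magazine at (385,178), with one cell seated at (413,160), which is pocket 1. The other five pockets are empty. Holder is at (140,240) with knob (129,249), tray at (505,235), wheel at (230,175) with crank knob (244,184).

Spare candidates are the white caps at (245,271), (285,270), (323,257), (362,273) and (440,271). Look-alikes and bystanders are pink (194,337), green (320,306), mount (210,271) and jar (401,270).

```bash
cat > m1.py <<'E'
from h import *
f=np.load('top0.npz');im,d=f['im'],f['d'];P=cloud('top',d)
hsv=cv2.cvtColor(im,cv2.COLOR_RGB2HSV)
print('bench z',np.median(P[300:440,100:550,2]))
def comp(mask,lo=15,hi=9e9):
    n,l,s,c=cv2.connectedComponentsWithStats(mask.astype(np.uint8))
    return [(c[i],s[i],l==i) for i in range(1,n) if lo<=s[i,4]<=hi]
z=P[...,2]
print('white caps')
for c,s,m in comp((hsv[...,2]>200)&(hsv[...,1]<40)&(z>.03)&(z<.075)):
    print(c.round(1),s[4],np.median(P[m],0).round(4),pix2plane('top',c,.04 if c[1]>220 else .064)[0].round(4))
# tall-ish things via height
sub=P[140:350,100:560]
for nm,(a,b),box in [('magtop',(.036,.047),(140,215,330,440)),('traytop',(.012,.026),(190,280,460,550)),('wheel',(.07,.082),(140,215,195,265)),('knobwheel',(.085,.12),(140,215,195,265)),('jawknob',(.06,.08),(190,290,105,170)),('rib',(.055,.075),(190,290,105,170)),('blk',(.028,.036),(190,290,105,170)),('mount',(.025,.04),(255,290,195,225)),('jar',(.05,.07),(255,290,385,420)),('holderplate',(.005,.0145),(190,295,105,175)),('baseplate',(.007,.016),(140,225,200,445))]:
    m=np.zeros((480,640),bool);m[box[0]:box[1],box[2]:box[3]]=True;m&=(z>a)&(z<b)
    cs=sorted(comp(m,5),key=lambda t:-t[1][4])[:2]
    for c,s,mm in cs:
        X=P[mm];r=cv2.minAreaRect(X[:,:2].astype(np.float32)*1000)
        print(nm,c.round(1),s[4],'mean',X.mean(0).round(4),'z',np.median(X[:,2]).round(4),'rect',np.round(r[0],1),np.round(r[1],1),round(r[2],2))
E
python3 m1.py
```

```text
bench z -0.0012095286910859815
white caps
[228.1 173.6] 956 [0.6014 0.1768 0.0737] [0.6026 0.176  0.064 ]
[413.  157.8] 101 [ 0.6388 -0.1571  0.0627] [ 0.6385 -0.1568  0.064 ]
[274.5 160.5] 22 [0.639  0.0957 0.033 ] [0.6286 0.0934 0.064 ]
[301.6 155.9] 18 [0.6485 0.0449 0.033 ] [0.638  0.0447 0.064 ]
[302.5 163.5] 30 [0.634  0.0436 0.0327] [0.6237 0.0428 0.064 ]
[332.9 175.2] 102 [ 0.6065 -0.0126  0.051 ] [ 0.6027 -0.012   0.064 ]
[287.6 195. ] 268 [0.5645 0.0732 0.0331] [0.5647 0.0681 0.064 ]
[139.6 208. ] 153 [0.5438 0.3416 0.0349] [0.537  0.3321 0.064 ]
[131.5 220. ] 102 [0.5163 0.3452 0.0626] [0.5148 0.3451 0.064 ]
[145.3 224.6] 66 [0.513  0.329  0.0316] [0.5119 0.3266 0.04  ]
[323.5 255. ] 111 [0.4621 0.0032 0.039 ] [0.4617 0.0025 0.04  ]
[284.3 268.6] 114 [0.4357 0.0722 0.039 ] [0.4361 0.0718 0.04  ]
[243.7 269.3] 118 [0.4338 0.1439 0.0389] [0.4334 0.1439 0.04  ]
[441.5 270.5] 117 [ 0.4366 -0.2085  0.0387] [ 0.437  -0.2088  0.04  ]
[362.7 272.4] 116 [ 0.4318 -0.0682  0.039 ] [ 0.4314 -0.0676  0.04  ]
magtop [384.3 175.7] 2582 mean [ 0.611  -0.1074  0.0406] z 0.0406 rect [ 611.7
[... 822 characters left out ...]

blk [140.2 218.2] 438 mean [0.5253 0.3394 0.0322] z 0.0322 rect [522.3 344. ] [50.9 58.3] 81.71
blk [146.  249.6] 14 mean [0.4672 0.3245 0.0317] z 0.031 rect [466.7 324.6] [ 1.7 15.3] 85.18
mount [207.7 270.3] 105 mean [0.4316 0.2096 0.0324] z 0.0325 rect [432.  210.2] [19.8 19.1] 16.45
jar [401.7 268.1] 298 mean [ 0.4373 -0.1342  0.0604] z 0.0606 rect [ 437.5 -134.4] [32.9 31.8] 28.67
holderplate [141.  247.8] 2072 mean [0.4746 0.3409 0.0092] z 0.009 rect [488.3 344.9] [ 83.3 170.4] 86.22
baseplate [314.1 198.2] 3497 mean [0.5739 0.0206 0.0109] z 0.0108 rect [605.4   7.4] [129.3 429.1] 2.76
baseplate [317.5 170.8] 266 mean [0.627  0.0154 0.0111] z 0.0112 rect [627.4  15.5] [24.3 44.4] 3.33
```

>>> apply_moves --fingers '[-1, -1, -1, -1, -1, -1, -1, -1, -1, -1, -1, -1, -1, -1, -1, -1, -1, -1]' --xyz '[[0.38, 0.628, 0.07], [0.38, 0.628, 0.07], [0.38, 0.628, 0.07], [0.38, 0.628, 0.07], [0.38, 0.628, 0.07], [0.38, 0.628, 0.07], [0.38, 0.628, 0.07], [0.38, 0.628, 0.07], [0.38, 0.628, 0.07], [0.38, 0.628, 0.07], [0.38, 0.628, 0.07], [0.38, 0.628, 0.07], [0.38, 0.628, 0.07], [0.38, 0.628, 0.07], [0.38, 0.628, 0.07], [0.38, 0.628, 0.07], [0.38, 0.628, 0.07], [0.38, 0.628, 0.07]]' --rot '[[0, 0, -10.1], [0, 0, -10.1], [0, 0, -10.1], [0, 0, -10.1], [0, 0, -10.1], [0, 0, -10.1], [0, 0, -10.1], [0, 0, -10.1], [0, 0, -10.1], [0, 0, -10.1], [0, 0, -10.1], [0, 0, -10.1], [0, 0, -10.1], [0, 0, -10.1], [0, 0, -10.1], [0, 0, -10.1], [0, 0, -10.1], [0, 0, -10.1]]'

```text
time: 1.9
ee_pos: [0.5298, -0.0313, 0.3009]
tcp_rot: [0.0, 1.0, 0.024, -0.001]
force: [-0.5, -0.0, -0.1]
width: 0.0856
finger_force: 0.0
```

```bash
cat >> h.py <<'E'
from scipy.spatial.transform import Rotation as Ro
def wristcam():
    s=read_state();im,d=snapshot('wrist');c=get_calibration('wrist')
    q=s['tcp_rot'];T=np.eye(4);T[:3,:3]=Ro.from_quat([q[1],q[2],q[3],q[0]]).as_matrix();T[:3,3]=s['ee_pos']
    return s,im,d,T@np.array(c['hand_eye'])
def wcloud(d,M):
    c=get_calibration('wrist');v,u=np.mgrid[:480,:640]
    p=cv2.undistortPoints(np.c_[u.ravel(),v.ravel()].astype(float).reshape(-1,1,2),np.array(c['camera_matrix']),np.array(c['dist'])).reshape(-1,2)
    X=np.c_[p,np.ones(len(p))]*d.reshape(-1,1)
    return (X@M[:3,:3].T+M[:3,3]).reshape(480,640,3)
def comp(mask,lo=15,hi=9e9):
    n,l,s,c=cv2.connectedComponentsWithStats(mask.astype(np.uint8))
    return [(c[i],s[i],l==i) for i in range(1,n) if lo<=s[i,4]<=hi]
def pose():
    s=read_state();q=s['tcp_rot'];R=Ro.from_quat([q[1],q[2],q[3],q[0]]).as_matrix()
    return s['ee_pos'].round(4),round(np.degrees(np.arctan2(R[1,0],R[0,0])),2),s['q'].round(2),round(s['time'],2)
def inbox(P,x0,x1,y0,y1,a,b):
    return (P[...,0]>x0)&(P[...,0]<x1)&(P[...,1]>y0)&(P[...,1]<y1)&(P[...,2]>a)&(P[...,2]<b)
def rect(P,m,nm):
    for c,s,mm in sorted(comp(m,8),key=lambda t:-t[1][4])[:1]:
        X=P[mm];r=cv2.minAreaRect(X[:,:2].astype(np.float32)*1000)
        print(nm,c.round(0),s[4],'z',np.median(X[:,2]).round(4),'rect',np.round(r[0],1),np.round(r[1],1),round(r[2],2))
E
python3 - <<'E'
from h import *
s,im,d,M=wristcam();save('w1',im);np.savez('w1',im=im,d=d,M=M);P=wcloud(d,M);print(pose())
z=P[...,2];hsv=cv2.cvtColor(im,cv2.COLOR_RGB2HSV)
print('bench',np.median(z[inbox(P,.3,.4,-.2,.2,-.02,.02)]))
rect(P,inbox(P,.53,.7,-.22,0,.036,.047),'mag')
rect(P,inbox(P,.53,.7,.1,.25,.07,.082),'wheel')
rect(P,inbox(P,.53,.7,.1,.25,.09,.12),'crank')
for n,(x,y) in dict(a=(.434,.144),b=(.436,.072),c=(.462,.003),d=(.432,-.068),e=(.437,-.209),L=(.639,-.157),mount=(.432,.210),jar=(.437,-.134)).items():
    h=.064 if n=='L' else .033 if n=='mount' else .061 if n=='jar' else .04
    rect(P,inbox(P,x-.03,x+.03,y-.03,y+.03,h-.006,h+.006),n)
E
```

```text
(array([ 0.5298, -0.0315,  0.3011]), np.float64(2.66), array([ 0.1 ,  0.3 , -0.18,  1.7 ,  0.06,  1.14, -1.62]), 1.95)
bench 0.0005718305135681279
mag [396. 107.] 10327 z 0.0423 rect [ 611.8 -107.7] [112.2 165.2] 2.8
wheel [ 89. 107.] 8906 z 0.0764 rect [597.8 171.9] [99.3 99.6] 84.7
crank [112. 143.] 508 z 0.1122 rect [574.6 141.4] [15.4 15.6] 13.37
a [153. 268.] 368 z 0.0403 rect [433. 143.] [22.7 23.2] 84.14
b [217. 268.] 361 z 0.0403 rect [436.   71.6] [23.1 22.7] 87.77
c [280. 249.] 361 z 0.0404 rect [461.8   2.3] [23.  22.8] 18.36
d [341. 277.] 348 z 0.0402 rect [431.5 -67.4] [22.9 22.8] 1.86
e [466. 278.] 359 z 0.0401 rect [ 437.5 -208.6] [23.9 21.9] 49.23
L [457.  83.] 612 z 0.0642 rect [ 639.1 -156.8] [22.8 23.4] 2.7
mount [ 97. 264.] 282 z 0.0341 rect [431.5 209.4] [19.5 19.4] 69.09
jar [406. 282.] 755 z 0.0623 rect [ 438.2 -135.2] [32.8 32.2] 5.63
```

View pics/w1.png

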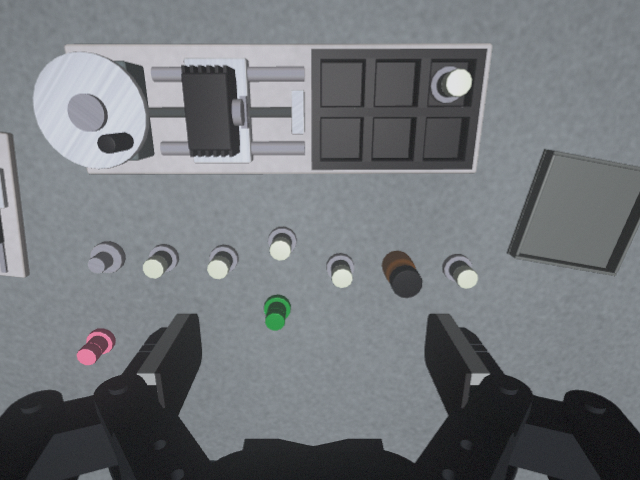

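>>> apply_moves --fingers '[-1, -1, -1, -1, -1, -1, -1, -1, -1, -1, -1]' --xyz '[[-0.067, 0.376, -0.1], [-0.067, 0.376, -0.1], [-0.067, 0.376, -0.1], [-0.067, 0.376, -0.1], [-0.067, 0.376, -0.1], [-0.067, 0.376, -0.1], [-0.067, 0.376, -0.1], [-0.067, 0.376, -0.1], [-0.067, 0.376, -0.1], [-0.067, 0.376, -0.1], [-0.067, 0.376, -0.1]]' --rot '[[0, 0, -6.7], [0, 0, -6.7], [0, 0, -6.7], [0, 0, -6.7], [0, 0, -6.7], [0, 0, -6.7], [0, 0, -6.7], [0, 0, -6.7], [0, 0, -6.7], [0, 0, -6.7], [0, 0, -6.7]]'

```text
time: 3.05
ee_pos: [0.4645, 0.3438, 0.2015]
tcp_rot: [0.001, 0.999, -0.036, 0.0]
force: [-0.4, 1.3, 0.4]
width: 0.0853
finger_force: 0.0
```

```bash
python3 - <<'E'
from h import *
w=np.load('w1.npz')['im'][210:380,60:510]
s,im,d,M=wristcam();np.savez('w2',im=im,d=d,M=M);P=wcloud(d,M);print(pose())
rect(P,inbox(P,.42,.49,.31,.38,.062,.078),'knob')
rect(P,inbox(P,.495,.54,.31,.38,.058,.07),'rib')
rect(P,inbox(P,.38,.6,.28,.42,.006,.0145),'plate')
rect(P,inbox(P,.48,.54,.28,.40,.028,.0345),'blk')
c=np.vstack([cv2.resize(w,(700,264)),cv2.resize(im[60:400,60:580],(700,330))[:330]]);save('c2',c)
E
```

```text
(array([0.4646, 0.3438, 0.2016]), np.float64(-4.1), array([-0.55,  0.47, -0.26,  1.74,  0.14,  0.96, -2.5 ]), 3.1)
knob [309. 227.] 401 z 0.0721 rect [463.  346.9] [15.3 15.1] 70.44
rib [309. 156.] 747 z 0.0644 rect [513.7 343.9] [13.6 25.6] 86.21
plate [310. 172.] 9570 z 0.0104 rect [487.9 345.3] [ 80.3 169.3] 86.1
blk [309. 147.] 2175 z 0.0325 rect [515.1 343.7] [44.1 40.3] 86.1
```

View pics/c2.png

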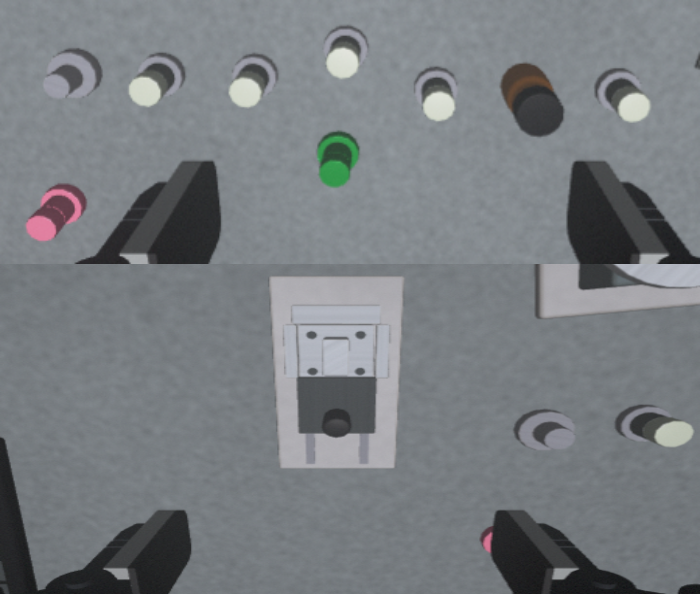

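Crop confirms it: five white-capped cells with steel feet are the spares. Grey all over is the mount, pink and green are decoys. In the holder view the knob is at (336,420) and the rib at (336,355).

>>> apply_moves --fingers '[-1, -1, -1, -1, 1, 1, 1, 1, 1, 1, 1, 1, 1, 1, 1]' --xyz '[[-0.001, 0.002, -0.05], [-0.001, 0.002, -0.1], [-0.001, 0.002, -0.14], [-0.001, 0.002, -0.154], [-0.001, 0.002, -0.154], [-0.001, 0.002, -0.154], [-0.001, 0.002, -0.154], [-0.001, 0.002, -0.154], [-0.001, 0.002, -0.154], [-0.001, 0.002, -0.154], [-0.011, 0.003, -0.154], [-0.021, 0.003, -0.154], [-0.03, 0.004, -0.154], [-0.03, 0.004, -0.154], [-0.03, 0.004, -0.154]]' --rot '[[0, 0, 0.2], [0, 0, 0.2], [0, 0, 0.2], [0, 0, 0.2], [0, 0, 0.2], [0, 0, 0.2], [0, 0, 0.2], [0, 0, 0.2], [0, 0, 0.2], [0, 0, 0.2], [0, 0, 0.2], [0, 0, 0.2], [0, 0, 0.2], [0, 0, 0.2], [0, 0, 0.2]]' --squeeze 40

```text
time: 4.6
ee_pos: [0.4334, 0.3484, 0.0487]
tcp_rot: [0.001, 0.999, -0.033, 0.0]
force: [-3.5, -7.3, 13.2]
width: 0.0144
finger_force: 39.8
```

>>> apply_moves --fingers '[-1, -1, -1, -1, -1, -1, -1, -1, -1, 1, 1, 1, 1, 1, 1]' --xyz '[[0, 0, 0], [0, 0, 0], [0, 0, 0], [0, 0, 0.04], [0, 0, 0.08], [0.05, -0.002, 0.08], [0.08, -0.005, 0.06], [0.08, -0.005, 0.01], [0.08, -0.005, -0.01], [0.08, -0.005, -0.01], [0.08, -0.005, -0.01], [0.08, -0.005, -0.01], [0.08, -0.005, -0.01], [0.08, -0.005, -0.01], [0.08, -0.005, -0.01]]' --rot '[[0, 0, 0], [0, 0, 0], [0, 0, 0], [0, 0, 0], [0, 0, 0], [0, 0, 0], [0, 0, 0], [0, 0, 0], [0, 0, 0], [0, 0, 0], [0, 0, 0], [0, 0, 0], [0, 0, 0], [0, 0, 0], [0, 0, 0]]' --squeeze 60

```text
time: 6.1
ee_pos: [0.514, 0.3448, 0.0386]
tcp_rot: [-0.0, 0.999, -0.033, 0.001]
force: [-0.2, -2.8, 6.9]
width: 0.0129
finger_force: 58.8
```

>>> apply_moves --fingers '[1, 1, 1, 1, 1, 1, 1, 1, 1, 1, 1, 1, 1, 1, 1, 1, 1, 1, 1, 1]' --xyz '[[0, 0, 0.01], [0, 0, 0.03], [0, 0, 0.06], [0, 0, 0.1], [0, 0, 0.15], [0, -0.03, 0.18], [0, -0.07, 0.18], [0, -0.12, 0.18], [0, -0.17, 0.18], [0, -0.22, 0.18], [0, -0.27, 0.18], [0, -0.32, 0.18], [0, -0.37, 0.18], [0, -0.42, 0.18], [0, -0.47, 0.18], [0, -0.52, 0.18], [0, -0.57, 0.18], [-0.003, -0.62, 0.18], [-0.003, -0.66, 0.15], [-0.003, -0.683, 0.12]]' --rot '[[0, 0, 0], [0, 0, 0], [0, 0, 0], [0, 0, 0], [0, 0, 0], [0, 0, 0], [0, 0, 0], [0, 0, 0], [0, 0, 0], [0, 0, 0], [0, 0, 0], [0, 0, 0], [0, 0, 0], [0, 0, 0], [0, 0, 0], [0, 0, 0], [0, 0, 0], [0, 0, 0], [0, 0, 0], [0, 0, 0]]'

```text
time: 8.1
ee_pos: [0.5098, -0.3426, 0.158]
tcp_rot: [0.001, 0.999, -0.034, 0.001]
force: [-0.2, 0.8, -2.3]
width: 0.0125
finger_force: 58.8
```

>>> apply_moves --fingers '[1, 1, 1, 1, 1, 1, -1, -1, -1, -1, -1, -1]' --xyz '[[0, 0, -0.05], [0, 0, -0.09], [0, 0, -0.115], [0, 0, -0.122], [0, 0, -0.125], [0, 0, -0.125], [0, 0, -0.125], [0, 0, -0.125], [0, 0, -0.125], [0, 0, -0.08], [0, 0, -0.03], [0, 0, 0.02]]' --rot '[[0, 0, 0], [0, 0, 0], [0, 0, 0], [0, 0, 0], [0, 0, 0], [0, 0, 0], [0, 0, 0], [0, 0, 0], [0, 0, 0], [0, 0, 0], [0, 0, 0], [0, 0, 0]]'

```text
time: 9.3
ee_pos: [0.5103, -0.3378, 0.1792]
tcp_rot: [-0.0, 0.999, -0.032, -0.0]
force: [1.1, -1.5, -0.2]
width: 0.0855
finger_force: 0.0
```

```bash
cat > look.py <<'E'
from h import *
import sys
s,im,d,M=wristcam();P=wcloud(d,M);print(pose(),'w',s['width'])
np.savez('wl',im=im,d=d,M=M)
hsv=cv2.cvtColor(im,cv2.COLOR_RGB2HSV)
v=(hsv[...,2]>150)&(hsv[...,1]<60)
for x0,x1,y0,y1,a,b,t in [(.38,.55,-.3,.3,.034,.046,'spare'),(.55,.68,-.2,-.02,.056,.072,'seated')]:
    for c,ss,m in comp(v&inbox(P,x0,x1,y0,y1,a,b),60):
        X=P[m];print(t,c.round(0),ss[4],(0.5*(X.min(0)+X.max(0))).round(4)[:2],np.median(X[:,2]).round(4))
E
python3 - <<'E'
from h import *
s,im,d,M=wristcam();P=wcloud(d,M);print(pose());save('w3',im)
rect(P,inbox(P,.42,.6,-.43,-.25,.05,.066),'rib')
rect(P,inbox(P,.42,.6,-.43,-.25,.022,.03),'blk')
rect(P,inbox(P,.42,.6,-.43,-.25,.014,.021),'tray')
E
python3 look.py
```

```text
(array([ 0.5137, -0.3398,  0.1882]), np.float64(-3.73), array([ 0.6 ,  0.52, -0.15,  1.67,  0.09,  0.95, -1.21]), 9.35)
rib [313. 227.] 751 z 0.0583 rect [ 511.1 -337.8] [13.6 26.4] 86.26
blk [313. 212.] 2262 z 0.0265 rect [ 511.4 -337.6] [44.  43.9] 86.68
tray [314. 210.] 3268 z 0.0198 rect [ 510.6 -338.2] [125.3 125.2] 82.52
(array([ 0.5138, -0.3399,  0.185 ]), np.float64(-3.74), array([ 0.6 ,  0.52, -0.15,  1.67,  0.09,  0.94, -1.21]), 9.4) w 0.08534667339190347
spare [161. 317.] 399 [ 0.4385 -0.209 ] 0.0405
spare [  5. 337.] 225 [ 0.4306 -0.0731] 0.0405
seated [11. 56.] 871 [ 0.6393 -0.1598] 0.0643
```

Block stands upright in the tray (rib top z 0.058, centred within 1 mm). Next are the spares.

>>> apply_moves --fingers '[0.1, 0.1, 0.1, 0.1, 0.1, 0.1, 0.1]' --xyz '[[-0.04, 0.07, -0.03], [-0.073, 0.11, -0.05], [-0.073, 0.129, -0.07], [-0.073, 0.129, -0.1], [-0.073, 0.129, -0.1], [-0.073, 0.129, -0.1], [-0.073, 0.129, -0.1]]' --rot '[[0, 0, 6.5], [0, 0, 6.5], [0, 0, 6.5], [0, 0, 6.5], [0, 0, 6.5], [0, 0, 6.5], [0, 0, 6.5]]'

```text
time: 10.1
ee_pos: [0.439, -0.2105, 0.0786]
tcp_rot: [0.001, 1.0, 0.024, 0.001]
force: [-0.6, 0.5, 0.8]
width: 0.0386
finger_force: 0.0
```

```bash
python3 look.py
```

```text
(array([ 0.4389, -0.2105,  0.0786]), np.float64(2.7), array([ 0.46,  0.51, -0.16,  2.1 ,  0.16,  0.53, -1.34]), 10.15) w 0.03862142447347721
spare [ 32. 278.] 1481 [ 0.4312 -0.0681] 0.0404
spare [312. 280.] 1484 [ 0.4372 -0.2095] 0.0403
```

>>> apply_moves --fingers '[0.1, 0.1, 0.1, 1, 1, 1, 1, 1, 1, 1]' --xyz '[[-0.002, 0.001, -0.03], [-0.002, 0.001, -0.057], [-0.002, 0.001, -0.058], [-0.002, 0.001, -0.058], [-0.002, 0.001, -0.058], [-0.002, 0.001, -0.058], [-0.002, 0.001, -0.058], [-0.002, 0.001, -0.03], [-0.002, 0.001, 0.01], [-0.002, 0.001, 0.06]]' --rot '[[0, 0, 0], [0, 0, 0], [0, 0, 0], [0, 0, 0], [0, 0, 0], [0, 0, 0], [0, 0, 0], [0, 0, 0], [0, 0, 0], [0, 0, 0]]' --squeeze 30

```text
time: 11.15
ee_pos: [0.4345, -0.2076, 0.1381]
tcp_rot: [-0.001, 1.0, 0.024, -0.001]
force: [0.8, -1.0, -1.5]
width: 0.0225
finger_force: 29.7
```

>>> apply_moves --fingers '[1, 1, 1, 1, 1, 1, 1]' --xyz '[[0.05, 0.015, 0], [0.1, 0.03, 0], [0.14, 0.045, 0], [0.152, 0.049, -0.03], [0.152, 0.049, -0.055], [0.152, 0.049, -0.055], [0.152, 0.049, -0.055]]' --rot '[[0, 0, 0], [0, 0, 0], [0, 0, 0], [0, 0, 0], [0, 0, 0], [0, 0, 0], [0, 0, 0]]'

```text
time: 11.85
ee_pos: [0.587, -0.1592, 0.0827]
tcp_rot: [0.0, 1.0, 0.024, -0.0]
force: [-0.3, -0.6, -0.7]
width: 0.0223
finger_force: 29.7
```

```bash
python3 - <<'E'
from h import *
s,im,d,M=wristcam();P=wcloud(d,M);print(pose());save('w4',im)
rect(P,inbox(P,.53,.7,-.22,0,.036,.047),'mag')
rect(P,inbox(P,.56,.615,-.19,-.13,.05,.066)&(im[...,0]>150),'L')
v=(im.min(2)>150)
for c,ss,m in comp(v&inbox(P,.5,.7,-.22,-.05,.055,.11),60): 
    X=P[m];print(c,ss[4],(0.5*(X.min(0)+X.max(0))).round(4),X[:,2].max().round(3))
E
```

```text
(array([ 0.5876, -0.1595,  0.0835]), np.float64(2.75), array([ 0.3 ,  0.64, -0.17,  1.78,  0.15,  0.73, -1.48]), 11.9)
mag [197. 203.] 37313 z 0.0423 rect [ 611.4 -106.9] [112.8 165.1] 2.82
[316.3438914  179.42492801] 2431 [ 0.6395 -0.1576  0.0641] 0.066
[312.6476378  280.06102362] 1016 [ 0.5956 -0.1583  0.0729] 0.075
[312.76034858 337.70479303] 2754 [ 0.588  -0.1589  0.098 ] 0.105
```

View pics/w4.png

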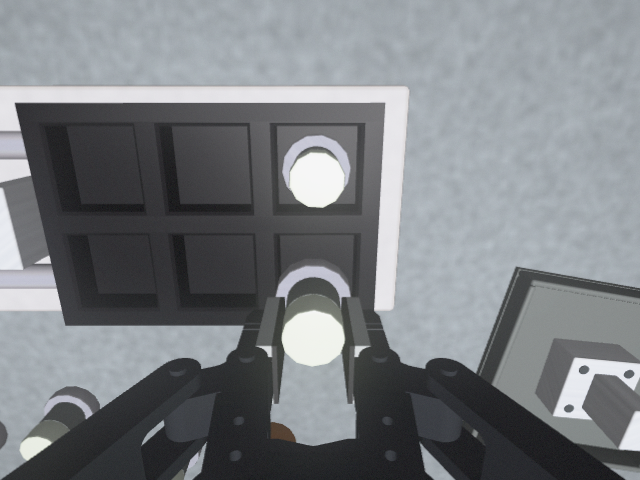

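View shows the held cell at (313,330) just above pocket 0, and the loaded cell at (315,175) is untouched. The jar and the block in the tray are visible too.

>>> apply_moves --fingers '[1, 1, 1, 1, 0.25, 0.25, 0.25, 0.25, 0.25, 0.25, 0.1, 0.1, 0.1, 0.1, 0.1, 0.1]' --xyz '[[0, -0.001, -0.02], [0, -0.001, -0.034], [0, -0.001, -0.039], [0, -0.001, -0.039], [0, -0.001, -0.039], [0, -0.001, -0.039], [0, -0.001, -0.039], [0, -0.001, -0.01], [0, -0.001, 0.03], [-0.03, 0.02, 0.05], [-0.07, 0.045, 0.05], [-0.115, 0.07, 0.05], [-0.157, 0.0925, 0.04], [-0.157, 0.0925, 0.0], [-0.157, 0.0925, -0.005], [-0.157, 0.0925, -0.005]]' --rot '[[0, 0, 0], [0, 0, 0], [0, 0, 0], [0, 0, 0], [0, 0, 0], [0, 0, 0], [0, 0, 0], [0, 0, 0], [0, 0, 0], [0, 0, 0], [0, 0, 0], [0, 0, 0], [0, 0, 0], [0, 0, 0], [0, 0, 0], [0, 0, 0]]'

```text
time: 13.5
ee_pos: [0.4308, -0.0666, 0.0771]
tcp_rot: [-0.0, 1.0, 0.024, -0.001]
force: [-0.3, -0.5, -0.6]
width: 0.0385
finger_force: 0.0
```

```bash
python3 look.py
```

```text
(array([ 0.4315, -0.0668,  0.0776]), np.float64(2.76), array([ 0.17,  0.47, -0.17,  2.22,  0.17,  0.46, -1.66]), 13.55) w 0.03845290873426338
spare [172. 211.] 1791 [0.4616 0.0024] 0.0404
spare [ 34. 256.] 1589 [0.4357 0.0714] 0.0404
spare [317. 276.] 1523 [ 0.4316 -0.0681] 0.0404
```

>>> apply_moves --fingers '[0.1, 0.1, 0.1, 1, 1, 1, 1, 1, 1, 1, 1, 1, 1, 1, 1, 1]' --xyz '[[0, -0.001, -0.03], [0, -0.001, -0.057], [0, -0.001, -0.057], [0, -0.001, -0.057], [0, -0.001, -0.057], [0, -0.001, -0.057], [0, -0.001, -0.057], [0, -0.001, -0.02], [0.0, -0.001, 0.03], [0.04, -0.01, 0.05], [0.085, -0.02, 0.05], [0.13, -0.03, 0.05], [0.155, -0.042, 0.03], [0.155, -0.042, 0], [0.155, -0.042, 0], [0.155, -0.042, 0]]' --rot '[[0, 0, 0], [0, 0, 0], [0, 0, 0], [0, 0, 0], [0, 0, 0], [0, 0, 0], [0, 0, 0], [0, 0, 0], [0, 0, 0], [0, 0, 0], [0, 0, 0], [0, 0, 0], [0, 0, 0], [0, 0, 0], [0, 0, 0], [0, 0, 0]]'

```text
time: 15.15
ee_pos: [0.5845, -0.1082, 0.0775]
tcp_rot: [-0.0, 1.0, 0.024, -0.001]
force: [-0.4, -0.1, -0.7]
width: 0.0226
finger_force: 29.8
```

```bash
cat > look2.py <<'E'
from h import *
s,im,d,M=wristcam();P=wcloud(d,M);print(pose(),s['width'])
v=(im.min(2)>140)
rect(P,inbox(P,.53,.7,-.22,0,.036,.047),'mag')
for c,ss,m in comp(v&inbox(P,.5,.7,-.22,-.03,.055,.11),300): 
    X=P[m];print(c.round(0),ss[4],(0.5*(X.min(0)+X.max(0))).round(4),np.median(X[:,2]).round(4))
E
python3 look2.py
```

```text
(array([ 0.5852, -0.1083,  0.0784]), np.float64(2.8), array([ 0.22,  0.63, -0.19,  1.82,  0.17,  0.7 , -1.58]), 15.2) 0.022586693515116836
mag [313. 203.] 38164 z 0.0422 rect [ 611.2 -107.3] [112.2 165.4] 2.84
[443. 182.] 2549 [ 0.6394 -0.1574  0.0642] 0.0643
[313. 281.] 1007 [ 0.5914 -0.1076  0.0681] 0.0666
[430. 296.] 1917 [ 0.5887 -0.1594  0.0646] 0.0643
[313. 339.] 2725 [ 0.5848 -0.1079  0.0921] 0.0967
```

>>> apply_moves --fingers '[1, 1, 1, 0.25, 0.25, 0.25, 0.25, 0.25, 0.25, 0.1, 0.1, 0.1, 0.1, 0.1, 0.1]' --xyz '[[0, -0.0005, -0.02], [0, -0.0005, -0.033], [0, -0.0005, -0.033], [0, -0.0005, -0.033], [0, -0.0005, -0.033], [0, -0.0005, -0.033], [0, -0.0005, -0.005], [0, -0.0005, 0.035], [-0.03, 0.02, 0.055], [-0.06, 0.055, 0.055], [-0.09, 0.09, 0.055], [-0.1245, 0.111, 0.045], [-0.1245, 0.111, 0.005], [-0.1245, 0.111, 0.0], [-0.1245, 0.111, 0.0]]' --rot '[[0, 0, 0], [0, 0, 0], [0, 0, 0], [0, 0, 0], [0, 0, 0], [0, 0, 0], [0, 0, 0], [0, 0, 0], [0, 0, 0], [0, 0, 0], [0, 0, 0], [0, 0, 0], [0, 0, 0], [0, 0, 0], [0, 0, 0]]'

```text
time: 16.7
ee_pos: [0.461, 0.0023, 0.0771]
tcp_rot: [0.0, 1.0, 0.024, -0.001]
force: [0.1, 0.0, 0.4]
width: 0.0383
finger_force: 0.0
```

```bash
python3 look.py
```

```text
(array([0.4617, 0.0021, 0.0778]), np.float64(2.75), array([ 0.02,  0.49, -0.18,  2.16,  0.18,  0.5 , -1.82]), 16.75) w 0.03831478357853677
spare [314. 276.] 1512 [0.4617 0.0022] 0.0403
spare [ 39. 315.] 1349 [0.4329 0.1437] 0.0404
spare [178. 316.] 1356 [0.4357 0.0718] 0.0404
seated [630.  11.] 472 [ 0.5786 -0.1026] 0.0642
```

>>> apply_moves --fingers '[0.1, 0.1, 0.1, 1, 1, 1, 1, 1, 1, 1, 1, 1, 1, 1, 1, 1, 1]' --xyz '[[0, 0, -0.03], [0, 0, -0.057], [0, 0, -0.057], [0, 0, -0.057], [0, 0, -0.057], [0, 0, -0.057], [0, 0, -0.057], [0, 0, -0.02], [0, 0, 0.03], [0.035, -0.02, 0.055], [0.075, -0.045, 0.055], [0.115, -0.07, 0.055], [0.155, -0.095, 0.055], [0.176, -0.108, 0.05], [0.176, -0.108, 0.01], [0.176, -0.108, 0.0], [0.176, -0.108, 0.0]]' --rot '[[0, 0, 0], [0, 0, 0], [0, 0, 0], [0, 0, 0], [0, 0, 0], [0, 0, 0], [0, 0, 0], [0, 0, 0], [0, 0, 0], [0, 0, 0], [0, 0, 0], [0, 0, 0], [0, 0, 0], [0, 0, 0], [0, 0, 0], [0, 0, 0], [0, 0, 0]]'

```text
time: 18.45
ee_pos: [0.635, -0.1049, 0.0758]
tcp_rot: [-0.0, 1.0, 0.025, -0.002]
force: [0.2, 0.1, 0.4]
width: 0.0224
finger_force: 29.8
```

```bash
python3 look2.py
```

```text
(array([ 0.6361, -0.1049,  0.0774]), np.float64(2.83), array([ 0.21,  0.69, -0.2 ,  1.68,  0.18,  0.79, -1.59]), 18.5) 0.022387382555119233
mag [314. 268.] 20656 z 0.0422 rect [ 626.  -106.4] [ 84.8 165. ] 2.64
[313. 282.] 987 [ 0.6416 -0.1043  0.0671] 0.0647
[434. 297.] 1959 [ 0.6395 -0.1574  0.0641] 0.0644
[313. 339.] 2714 [ 0.622  -0.1046  0.0775] 0.0948
[316. 393.] 1504 [ 0.586  -0.1084  0.0641] 0.0644
```

>>> apply_moves --fingers '[1, 1, 1, 0.25, 0.25, 0.25, 0.25, 0.25, 0.25, 0.1, 0.1, 0.1, 0.1, 0.1, 0.1, 0.1, 0.1]' --xyz '[[0.001, -0.001, -0.02], [0.001, -0.001, -0.033], [0.001, -0.001, -0.033], [0.001, -0.001, -0.033], [0.001, -0.001, -0.033], [0.001, -0.001, -0.033], [0.001, -0.001, -0.005], [0.001, -0.001, 0.035], [-0.02, 0.02, 0.06], [-0.055, 0.05, 0.06], [-0.09, 0.08, 0.06], [-0.125, 0.11, 0.055], [-0.16, 0.14, 0.055], [-0.202, 0.1765, 0.045], [-0.202, 0.1765, 0.005], [-0.202, 0.1765, 0], [-0.202, 0.1765, 0]]' --rot '[[0, 0, 0], [0, 0, 0], [0, 0, 0], [0, 0, 0], [0, 0, 0], [0, 0, 0], [0, 0, 0], [0, 0, 0], [0, 0, 0], [0, 0, 0], [0, 0, 0], [0, 0, 0], [0, 0, 0], [0, 0, 0], [0, 0, 0], [0, 0, 0], [0, 0, 0]]'

```text
time: 20.2
ee_pos: [0.435, 0.0706, 0.0772]
tcp_rot: [0.0, 1.0, 0.024, -0.001]
force: [-0.3, -0.6, 0.7]
width: 0.0388
finger_force: 0.0
```

```bash
python3 look.py
```

```text
(array([0.4359, 0.0704, 0.0778]), np.float64(2.73), array([-0.13,  0.47, -0.2 ,  2.21,  0.2 ,  0.48, -2.  ]), 20.25) w 0.03877791152277677
spare [ 42. 267.] 699 [0.4317 0.2095] 0.0346
spare [168. 274.] 1511 [0.4332 0.1436] 0.0404
spare [312. 276.] 1521 [0.4355 0.0716] 0.0404
```

>>> apply_moves --fingers '[0.1, 0.1, 0.1, 1, 1, 1, 1, 1, 1, 1, 1, 1, 1, 1, 1, 1, 1, 1]' --xyz '[[0, 0.001, -0.03], [0, 0.001, -0.057], [0, 0.001, -0.057], [0, 0.001, -0.057], [0, 0.001, -0.057], [0, 0.001, -0.057], [0, 0.001, -0.057], [0, 0.001, -0.02], [0, 0, 0.03], [0.035, -0.02, 0.06], [0.075, -0.045, 0.06], [0.115, -0.07, 0.06], [0.155, -0.095, 0.06], [0.19, -0.118, 0.06], [0.201, -0.126, 0.04], [0.201, -0.126, 0], [0.201, -0.126, 0], [0.201, -0.126, 0]]' --rot '[[0, 0, 0], [0, 0, 0], [0, 0, 0], [0, 0, 0], [0, 0, 0], [0, 0, 0], [0, 0, 0], [0, 0, 0], [0, 0, 0], [0, 0, 0], [0, 0, 0], [0, 0, 0], [0, 0, 0], [0, 0, 0], [0, 0, 0], [0, 0, 0], [0, 0, 0], [0, 0, 0]]'

```text
time: 22.05
ee_pos: [0.6352, -0.0547, 0.0776]
tcp_rot: [-0.0, 1.0, 0.024, -0.001]
force: [0.6, 0.7, -0.1]
width: 0.0226
finger_force: 29.8
```

```bash
python3 look2.py
```

```text
(array([ 0.6362, -0.0546,  0.0787]), np.float64(2.81), array([ 0.14,  0.68, -0.21,  1.7 ,  0.19,  0.78, -1.68]), 22.1) 0.02260367804178826
mag [442. 275.] 20016 z 0.0422 rect [ 611.8 -107.6] [113.  165.4] 2.82
[313. 282.] 984 [ 0.6422 -0.0538  0.0693] 0.0665
[429. 298.] 1901 [ 0.6382 -0.1056  0.0644] 0.0644
[546. 301.] 1904 [ 0.6396 -0.1578  0.0644] 0.0643
[313. 339.] 2697 [ 0.6352 -0.0543  0.0926] 0.0966
[528. 392.] 1121 [ 0.5896 -0.1597  0.0643] 0.0643
```

>>> apply_moves --fingers '[1, 1, 1, 0.3, 0.3, 0.3, 0.3, 0.3, 0.3, 0.1, 0.1, 0.1, 0.1, 0.1, 0.1, 0.1, 0.1]' --xyz '[[-0.001, 0, -0.02], [-0.001, 0, -0.034], [-0.001, 0, -0.034], [-0.001, 0, -0.034], [-0.001, 0, -0.034], [-0.001, 0, -0.034], [-0.001, 0, -0.005], [-0.001, 0, 0.035], [-0.02, 0.02, 0.065], [-0.055, 0.055, 0.065], [-0.09, 0.09, 0.065], [-0.125, 0.125, 0.065], [-0.16, 0.16, 0.055], [-0.203, 0.199, 0.045], [-0.203, 0.199, 0.005], [-0.203, 0.199, 0], [-0.203, 0.199, 0]]' --rot '[[0, 0, 0], [0, 0, 0], [0, 0, 0], [0, 0, 0], [0, 0, 0], [0, 0, 0], [0, 0, 0], [0, 0, 0], [0, 0, 0], [0, 0, 0], [0, 0, 0], [0, 0, 0], [0, 0, 0], [0, 0, 0], [0, 0, 0], [0, 0, 0], [0, 0, 0]]'

```text
time: 23.8
ee_pos: [0.433, 0.1434, 0.0771]
tcp_rot: [0.001, 1.0, 0.024, -0.001]
force: [0.5, -0.4, 0.6]
width: 0.0383
finger_force: 0.0
```

```bash
python3 look.py
```

```text
(array([0.434 , 0.1433, 0.0778]), np.float64(2.71), array([-0.27,  0.49, -0.21,  2.17,  0.21,  0.5 , -2.17]), 23.85) w 0.03828164581626465
spare [184. 270.] 692 [0.4317 0.2097] 0.0346
spare [313. 277.] 1503 [0.4329 0.1436] 0.0404
```

>>> apply_moves --fingers '[0.1, 0.1, 0.1, 1, 1, 1, 1, 1, 1, 1, 1, 1, 1, 1, 1, 1, 1, 1]' --xyz '[[-0.001, 0, -0.03], [-0.001, 0, -0.057], [-0.001, 0, -0.057], [-0.001, 0, -0.057], [-0.001, 0, -0.057], [-0.001, 0, -0.057], [-0.001, 0, -0.057], [-0.001, 0, -0.02], [0, 0, 0.03], [0.025, -0.035, 0.06], [0.055, -0.075, 0.06], [0.085, -0.115, 0.06], [0.115, -0.155, 0.06], [0.145, -0.19, 0.06], [0.15, -0.2, 0.04], [0.15, -0.2, 0], [0.15, -0.2, 0], [0.15, -0.2, 0]]' --rot '[[0, 0, 0], [0, 0, 0], [0, 0, 0], [0, 0, 0], [0, 0, 0], [0, 0, 0], [0, 0, 0], [0, 0, 0], [0, 0, 0], [0, 0, 0], [0, 0, 0], [0, 0, 0], [0, 0, 0], [0, 0, 0], [0, 0, 0], [0, 0, 0], [0, 0, 0], [0, 0, 0]]'

```text
time: 25.65
ee_pos: [0.5824, -0.0555, 0.0777]
tcp_rot: [-0.0, 1.0, 0.025, -0.001]
force: [-0.1, 1.4, -0.2]
width: 0.0224
finger_force: 29.8
```

```bash
python3 look2.py
```

```text
(array([ 0.5833, -0.0554,  0.0786]), np.float64(2.83), array([ 0.16,  0.62, -0.23,  1.85,  0.21,  0.7 , -1.71]), 25.7) 0.022435075176374882
mag [433. 202.] 36434 z 0.0423 rect [ 611.4 -107.9] [112.5 165.6] 2.99
[445. 180.] 2533 [ 0.6381 -0.1055  0.0641] 0.0644
[318. 181.] 2587 [ 0.6352 -0.0541  0.0645] 0.0644
[575. 183.] 2545 [ 0.6394 -0.1575  0.0643] 0.0643
[313. 281.] 971 [ 0.5892 -0.0547  0.0666] 0.0666
[433. 297.] 1888 [ 0.5861 -0.1082  0.0643] 0.0644
[549. 297.] 1908 [ 0.5886 -0.159   0.0645] 0.0644
[313. 339.] 2689 [ 0.5828 -0.0552  0.0929] 0.0966
```

>>> apply_moves --fingers '[1, 1, 1, 0.3, 0.3, 0.3, 0.3, 0.3, 0.0, -0.5, -0.5, -0.5, -0.5, -0.5, -0.5, -0.5, -0.5, -0.5, -0.5]' --xyz '[[0, -0.001, -0.02], [0, -0.001, -0.034], [0, -0.001, -0.034], [0, -0.001, -0.034], [0, -0.001, -0.034], [0, -0.001, -0.034], [0, -0.001, -0.005], [0, 0, 0.04], [-0.015, 0.03, 0.08], [-0.03, 0.075, 0.09], [-0.045, 0.12, 0.09], [-0.06, 0.165, 0.09], [-0.075, 0.21, 0.09], [-0.09, 0.255, 0.09], [-0.105, 0.3, 0.09], [-0.12, 0.345, 0.09], [-0.14, 0.385, 0.09], [-0.149, 0.406, 0.07], [-0.149, 0.406, 0.07]]' --rot '[[0, 0, 0], [0, 0, 0], [0, 0, 0], [0, 0, 0], [0, 0, 0], [0, 0, 0], [0, 0, 0], [0, 0, 0], [0, 0, 0], [0, 0, -3], [0, 0, -6.7], [0, 0, -6.7], [0, 0, -6.7], [0, 0, -6.7], [0, 0, -6.7], [0, 0, -6.7], [0, 0, -6.7], [0, 0, -6.7], [0, 0, -6.7]]'

```text
time: 27.6
ee_pos: [0.4306, 0.3535, 0.1459]
tcp_rot: [-0.0, 1.0, -0.031, -0.001]
force: [0.7, 0.4, -0.0]
width: 0.0641
finger_force: 0.0
```

```bash
python3 - <<'E'
from h import *
s,im,d,M=wristcam();P=wcloud(d,M);print(pose())
rect(P,inbox(P,.40,.49,.31,.38,.062,.078),'knob')
rect(P,inbox(P,.40,.49,.31,.38,.037,.045),'jawtop')
E
```

```text
(array([0.4323, 0.3513, 0.1466]), np.float64(-3.71), array([-0.59,  0.5 , -0.25,  1.85,  0.17,  0.81, -2.57]), 27.65)
knob [321. 245.] 618 z 0.0721 rect [433.5 348.9] [15.1 15. ] 35.43
jawtop [320. 213.] 4228 z 0.0419 rect [442.5 348.3] [46.  47.3] 86.02
```

>>> apply_moves --fingers '[-0.5, -0.5, -0.5, 1, 1, 1, 1, 1, 1, 1, 1, 1, 1]' --xyz '[[0, 0, -0.05], [0, 0, -0.09], [0, 0, -0.099], [0, 0, -0.099], [0, 0, -0.099], [0, 0, -0.099], [0, 0, -0.099], [0, 0, -0.099], [0.01, -0.001, -0.099], [0.02, -0.001, -0.099], [0.027, -0.002, -0.099], [0.031, -0.002, -0.099], [0.031, -0.002, -0.099]]' --rot '[[0, 0, 0], [0, 0, 0], [0, 0, 0], [0, 0, 0], [0, 0, 0], [0, 0, 0], [0, 0, 0], [0, 0, 0], [0, 0, 0], [0, 0, 0], [0, 0, 0], [0, 0, 0], [0, 0, 0]]' --squeeze 40

```text
time: 28.95
ee_pos: [0.4658, 0.3462, 0.0503]
tcp_rot: [0.001, 0.999, -0.035, 0.001]
force: [-1.8, -6.9, 9.9]
width: 0.0143
finger_force: 39.2
```

>>> apply_moves --fingers '[-0.5, -0.5, -0.5, -0.5, -0.5, -0.5, -0.5, -0.5, -0.5, -0.5, -0.5, -0.3, -0.3]' --xyz '[[0, 0, 0], [0, 0, 0], [0, 0, 0.03], [0, 0, 0.07], [0, 0, 0.12], [0.02, -0.035, 0.15], [0.04, -0.075, 0.15], [0.06, -0.115, 0.15], [0.08, -0.15, 0.15], [0.1, -0.185, 0.15], [0.109, -0.205, 0.15], [0.109, -0.205, 0.15], [0.109, -0.205, 0.15]]' --rot '[[0, 0, 0], [0, 0, 0], [0, 0, 0], [0, 0, 0], [0, 0, 0], [0, 0, 0], [0, 0, 0], [0, 0, 0], [0, 0, 0], [0, 0, 0], [0, 0, 0], [0, 0, 0], [0, 0, 0]]'

```text
time: 30.25
ee_pos: [0.5741, 0.1432, 0.1987]
tcp_rot: [-0.0, 0.999, -0.035, 0.0]
force: [0.2, 1.5, -0.1]
width: 0.0556
finger_force: 0.0
```

```bash
python3 - <<'E'
from h import *
s,im,d,M=wristcam();P=wcloud(d,M);print(pose());save('w5',im)
rect(P,inbox(P,.40,.49,.31,.38,.062,.078),'jawknob')
rect(P,inbox(P,.53,.7,.1,.25,.07,.082),'wheel')
rect(P,inbox(P,.53,.65,.1,.25,.1,.12),'crank')
rect(P,inbox(P,.53,.65,-.08,-.03,.055,.07),'p45')
rect(P,inbox(P,.53,.65,0,.12,.074,.084),'carriage')
E
python3 look2.py
```

```text
(array([0.5737, 0.1442, 0.1987]), np.float64(-3.86), array([-0.16,  0.49, -0.25,  1.71,  0.14,  0.97, -2.1 ]), 30.3)
jawknob [ 78. 368.] 413 z 0.0715 rect [464.3 345.8] [15.6 15.6] 22.56
wheel [267. 192.] 13626 z 0.0764 rect [598.5 172.9] [97.9 99.4] 39.85
crank [315. 241.] 590 z 0.113 rect [575.2 142.3] [15.3 15.4] 37.86
p45 [594. 118.] 1270 z 0.064 rect [635.2 -53.9] [24.  23.9] 58.04
carriage [422. 178.] 6311 z 0.0787 rect [603.   67.4] [78.3 40.4] 3.06
(array([0.5735, 0.1446, 0.1986]), np.float64(-3.81), array([-0.16,  0.49, -0.25,  1.71,  0.14,  0.97, -2.1 ]), 30.35) 0.0553664047933355
mag [580. 149.] 8061 z 0.0421 rect [609.8 -68.2] [112.7  88.6] 2.81
[600. 118.] 926 [ 0.6351 -0.0541  0.064 ] 0.0643
[591. 193.] 778 [ 0.5835 -0.0563  0.0643] 0.0643
```

View pics/w5.png

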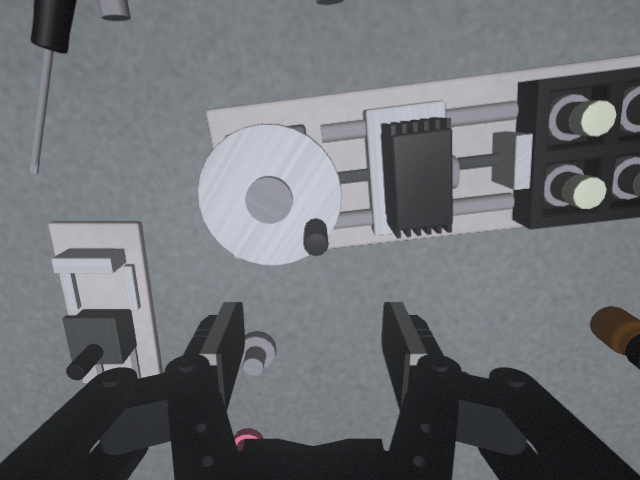

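View: jaw shut with knob at (85,360), seat empty, pockets filled at right, crank knob at (315,237), and a hub at (268,200). I'll check the hub height before gripping.

```bash
python3 - <<'E'
from h import *
s,im,d,M=wristcam();P=wcloud(d,M);print(pose())
for dx in (-.03,-.02,-.012,0,.012,.02,.03):
    m=inbox(P,.598+dx-.003,.598+dx+.003,.169,.175,.05,.13);print(dx,np.median(P[m][:,2]).round(4),m.sum())
rect(P,inbox(P,.53,.7,.1,.25,.079,.095),'hub')
E
```

```text
(array([0.5735, 0.1446, 0.1986]), np.float64(-3.79), array([-0.16,  0.49, -0.25,  1.71,  0.14,  0.97, -2.1 ]), 30.4)
-0.03 0.0765 66
-0.02 0.0765 59
-0.012 0.0826 70
0 0.0825 78
0.012 0.0825 82
0.02 0.0765 80
0.03 0.0764 78
hub [270. 199.] 1752 z 0.0824 rect [597.9 172.4] [31.6 31.8] 78.76
```

>>> apply_moves --fingers '[0, 0, 0, 0, 1, 1, 1, 1, 1]' --xyz '[[0.001, -0.002, -0.04], [0.001, -0.002, -0.08], [0.001, -0.002, -0.105], [0.001, -0.002, -0.11], [0.001, -0.002, -0.11], [0.001, -0.002, -0.11], [0.001, -0.002, -0.11], [0.001, -0.002, -0.11], [0.001, -0.002, -0.11]]' --rot '[[0, 0, 0], [0, 0, 0], [0, 0, 0], [0, 0, 0], [0, 0, 0], [0, 0, 0], [0, 0, 0], [0, 0, 0], [0, 0, 0]]' --squeeze 30

```text
time: 31.3
ee_pos: [0.5758, 0.1414, 0.0897]
tcp_rot: [-0.0, 0.999, -0.034, 0.001]
force: [-2.0, -0.8, 6.2]
width: 0.015
finger_force: 30.5
```

>>> apply_moves --fingers '[1, 1, 1, 1, 1, 1, 1, 1, 1, 1, 1, 1, 1, 1, 1, 1, 1, 1, 1]' --xyz '[[-0.0089, 0.0097, 0], [-0.014, 0.0219, 0], [-0.0147, 0.0351, 0], [-0.0107, 0.0477, 0], [-0.0027, 0.0582, 0], [0.0084, 0.0653, 0], [0.0212, 0.0682, 0], [0.0343, 0.0665, 0], [0.0461, 0.0605, 0], [0.055, 0.0508, 0], [0.0601, 0.0386, 0], [0.0607, 0.0254, 0], [0.0568, 0.0128, 0], [0.0488, 0.0023, 0], [0.0377, -0.0048, 0], [0.0248, -0.0077, 0], [0.0117, -0.0061, 0], [0, 0, 0], [0, 0, 0]]' --rot '[[0, 0, 0], [0, 0, 0], [0, 0, 0], [0, 0, 0], [0, 0, 0], [0, 0, 0], [0, 0, 0], [0, 0, 0], [0, 0, 0], [0, 0, 0], [0, 0, 0], [0, 0, 0], [0, 0, 0], [0, 0, 0], [0, 0, 0], [0, 0, 0], [0, 0, 0], [0, 0, 0], [0, 0, 0]]'

```text
time: 33.2
ee_pos: [0.5744, 0.1425, 0.0896]
tcp_rot: [-0.001, 0.999, -0.033, 0.001]
force: [-1.5, 1.0, 9.3]
width: 0.0149
finger_force: 30.8
```

```bash
cat > car.py <<'E'
from h import *
s,im,d,M=wristcam();P=wcloud(d,M);print(pose(),s['force'].round(1),s['width'])
rect(P,inbox(P,.56,.65,-.03,.115,.074,.081),'carriage')
rect(P,inbox(P,.56,.65,-.05,.115,.028,.037)&(im.min(2)>140),'base')
E
python3 car.py
```

```text
(array([0.5749, 0.1421, 0.0896]), np.float64(-3.85), array([-0.18,  0.61, -0.22,  1.82,  0.19,  0.73, -2.14]), 33.25) [-1.5  1.   9.3] 0.014850954645239512
carriage [520. 216.] 17301 z 0.0787 rect [603.6  55. ] [78.5 41.9] 2.75
base [469. 161.] 5897 z 0.0342 rect [605.4  34.8] [ 90.  103.8] 0.49
```

>>> apply_moves --fingers '[1, 1, 1, 1, 1, 1, 1, 1, 1, 1, 1, 1, 1, 1, 1, 1, 1, 1, 1]' --xyz '[[-0.0089, 0.0097, 0], [-0.014, 0.0219, 0], [-0.0147, 0.0351, 0], [-0.0107, 0.0477, 0], [-0.0027, 0.0582, 0], [0.0084, 0.0653, 0], [0.0212, 0.0682, 0], [0.0343, 0.0665, 0], [0.0461, 0.0605, 0], [0.055, 0.0508, 0], [0.0601, 0.0386, 0], [0.0607, 0.0254, 0], [0.0568, 0.0128, 0], [0.0488, 0.0023, 0], [0.0377, -0.0048, 0], [0.0248, -0.0077, 0], [0.0117, -0.0061, 0], [0, 0, 0], [0, 0, 0]]' --rot '[[0, 0, 0], [0, 0, 0], [0, 0, 0], [0, 0, 0], [0, 0, 0], [0, 0, 0], [0, 0, 0], [0, 0, 0], [0, 0, 0], [0, 0, 0], [0, 0, 0], [0, 0, 0], [0, 0, 0], [0, 0, 0], [0, 0, 0], [0, 0, 0], [0, 0, 0], [0, 0, 0], [0, 0, 0]]'

```text
time: 35.15
ee_pos: [0.5745, 0.1424, 0.0896]
tcp_rot: [-0.001, 0.999, -0.033, 0.001]
force: [-0.8, 1.1, 9.9]
width: 0.0151
finger_force: 30.9
```

>>> apply_moves --fingers '[1, 1, 1, 1, 1, 1, 1, 1, 1, 1, 1, 1, 1, 1, 1, 1, 1, 1, 1]' --xyz '[[-0.0089, 0.0097, 0], [-0.014, 0.0219, 0], [-0.0147, 0.0351, 0], [-0.0107, 0.0477, 0], [-0.0027, 0.0582, 0], [0.0084, 0.0653, 0], [0.0212, 0.0682, 0], [0.0343, 0.0665, 0], [0.0461, 0.0605, 0], [0.055, 0.0508, 0], [0.0601, 0.0386, 0], [0.0607, 0.0254, 0], [0.0568, 0.0128, 0], [0.0488, 0.0023, 0], [0.0377, -0.0048, 0], [0.0248, -0.0077, 0], [0.0117, -0.0061, 0], [0, 0, 0], [0, 0, 0]]' --rot '[[0, 0, 0], [0, 0, 0], [0, 0, 0], [0, 0, 0], [0, 0, 0], [0, 0, 0], [0, 0, 0], [0, 0, 0], [0, 0, 0], [0, 0, 0], [0, 0, 0], [0, 0, 0], [0, 0, 0], [0, 0, 0], [0, 0, 0], [0, 0, 0], [0, 0, 0], [0, 0, 0], [0, 0, 0]]'

```text
time: 37.05
ee_pos: [0.5744, 0.1424, 0.0896]
tcp_rot: [-0.001, 0.999, -0.033, 0.001]
force: [-1.1, 0.4, 9.8]
width: 0.0149
finger_force: 30.9
```

```bash
python3 car.py
```

```text
(array([0.5749, 0.1421, 0.0896]), np.float64(-3.85), array([-0.18,  0.61, -0.22,  1.82,  0.19,  0.73, -2.14]), 37.1) [-1.1  0.4  9.8] 0.014859354210507141
carriage [579. 209.] 17890 z 0.0787 rect [604.8  31.3] [78.9 41.7] 2.9
base [495. 169.] 4822 z 0.0344 rect [605.  33.] [89.9 59.7] 0.0
```

>>> apply_moves --fingers '[1, 1, 1, 1, 1, 1, 1, 1, 1, 1, 1]' --xyz '[[-0.0089, 0.0097, 0], [-0.014, 0.0219, 0], [-0.0147, 0.0351, 0], [-0.0107, 0.0477, 0], [-0.0027, 0.0582, 0], [0.0084, 0.0653, 0], [0.0212, 0.0682, 0], [0.0343, 0.0665, 0], [0.0461, 0.0605, 0], [0.055, 0.0508, 0], [0.055, 0.0508, 0]]' --rot '[[0, 0, 0], [0, 0, 0], [0, 0, 0], [0, 0, 0], [0, 0, 0], [0, 0, 0], [0, 0, 0], [0, 0, 0], [0, 0, 0], [0, 0, 0], [0, 0, 0]]'

```text
time: 38.2
ee_pos: [0.6319, 0.1902, 0.0896]
tcp_rot: [0.0, 0.999, -0.035, 0.001]
force: [1.6, -2.0, 9.6]
width: 0.0147
finger_force: 30.9
```

```bash
cat > car.py <<'E'
from h import *
s,im,d,M=wristcam();P=wcloud(d,M);print(pose(),s['force'].round(1),s['width'])
rect(P,inbox(P,.56,.65,-.03,.115,.074,.081),'carriage')
rect(P,inbox(P,.57,.66,-.05,.115,.028,.037)&(im.min(2)>120),'base')
rect(P,inbox(P,.57,.66,-.06,.02,.048,.054),'post')
E
python3 car.py; cat > t.py <<'E'
from h import *
im,d=snapshot('top');save('t1',im);P=cloud('top',d);print(read_state()['time'])
rect(P,inbox(P,.57,.66,-.06,.02,.047,.054),'post')
rect(P,inbox(P,.54,.66,-.03,.115,.028,.037)&(im.min(2)>150),'base')
E
python3 t.py
```

```text
(array([0.6315, 0.1909, 0.0897]), np.float64(-4.01), array([-0.24,  0.69, -0.21,  1.64,  0.19,  0.83, -2.17]), 38.25) [ 1.6 -2.   9.6] 0.014708609722264088
carriage [634. 363.] 918 z 0.0764 rect [592.7  42.8] [55.1  4.6] 4.88
base [583. 257.] 4087 z 0.0343 rect [612.7  35.5] [84.5 39.1] 2.88
38.3
post [333. 175.] 135 z 0.0504 rect [607.1 -10.9] [40.2 14.5] 0.53
base [327. 194.] 103 z 0.033 rect [579.   -1.8] [44.2 13.7] 13.75
```

>>> apply_moves --fingers '[1, 1, 1, 1, 1, 1]' --xyz '[[0.0031, -0.0059, 0], [0.0051, -0.0122, 0], [0.006, -0.0187, 0], [0.0057, -0.0254, 0], [0.0057, -0.0254, 0], [0.0057, -0.0254, 0]]' --rot '[[0, 0, 0], [0, 0, 0], [0, 0, 0], [0, 0, 0], [0, 0, 0], [0, 0, 0]]'

```text
time: 38.9
ee_pos: [0.6366, 0.1732, 0.0898]
tcp_rot: [-0.004, 0.999, -0.032, 0.002]
force: [2.7, 15.8, 3.3]
width: 0.0145
finger_force: 30.6
```

```bash
python3 - <<'E'
from h import *
s=read_state();p=s['ee_pos'][:2]-[.598,.1723];print(p,np.degrees(np.arctan2(p[1],p[0])),s['force'].round(1))
E
```

```text
[0.03856407 0.00090529] 1.3447642676618607 [ 2.7 15.8  3.3]
```

>>> apply_moves --fingers '[1, 0, 0, 0, 0, 0, 0, 0, -0.5, -1, -1, -1]' --xyz '[[0, 0.004, 0], [0, 0.004, 0], [0, 0.004, 0], [0, 0.004, 0], [0, 0.004, 0.03], [0, 0.004, 0.07], [0, 0.004, 0.12], [0, 0.004, 0.15], [-0.03, -0.03, 0.18], [-0.05, -0.07, 0.2], [-0.06, -0.11, 0.2], [-0.06, -0.11, 0.2]]' --rot '[[0, 0, 0], [0, 0, 0], [0, 0, 0], [0, 0, 0], [0, 0, 0], [0, 0, 0], [0, 0, 0], [0, 0, 0], [0, 0, 0], [0, 0, 0], [0, 0, 0], [0, 0, 0]]'

```text
time: 40.1
ee_pos: [0.5746, 0.0486, 0.2894]
tcp_rot: [0.002, 0.999, -0.039, 0.0]
force: [0.5, -0.1, -0.8]
width: 0.0857
finger_force: 0.0
```

```bash
python3 look2.py; python3 - <<'E'
from h import *
s,im,d,M=wristcam();save('w6',im);P=wcloud(d,M);print(pose())
rect(P,inbox(P,.53,.65,.1,.25,.1,.12),'crank')
rect(P,inbox(P,.57,.66,-.05,.08,.028,.037)&(im.min(2)>120),'base')
rect(P,inbox(P,.57,.66,-.06,.02,.047,.056),'post')
rect(P,inbox(P,.40,.49,.31,.38,.062,.078),'jawknob')
rect(P,inbox(P,.42,.6,-.43,-.25,.05,.066),'rib')
E
```

```text
(array([0.5751, 0.0522, 0.2889]), np.float64(-4.27), array([-0.01,  0.39, -0.24,  1.61,  0.1 ,  1.16, -1.92]), 40.15) 0.08567248953915028
mag [469. 140.] 10178 z 0.0422 rect [ 611.5 -107.4] [112.7 165.9] 3.1
[536. 109.] 530 [ 0.6394 -0.1573  0.0641] 0.0643
[477. 116.] 522 [ 0.6378 -0.105   0.0644] 0.0644
[420. 124.] 518 [ 0.635  -0.0538  0.0645] 0.0643
[532. 166.] 474 [ 0.5887 -0.1594  0.0641] 0.0643
[477. 174.] 459 [ 0.5859 -0.108   0.0643] 0.0644
[422. 180.] 456 [ 0.5835 -0.0557  0.0641] 0.0644
(array([0.5754, 0.0548, 0.2885]), np.float64(-4.09), array([-0.01,  0.39, -0.24,  1.61,  0.1 ,  1.16, -1.92]), 40.2)
crank [158. 147.] 400 z 0.113 rect [635.9 173.8] [15.5 15. ] 86.44
base [326. 135.] 1986 z 0.0341 rect [616.9  26.7] [83.4 95.9] 13.14
post [377. 157.] 543 z 0.0523 rect [606.8 -12. ] [40.1 12.6] 2.38
jawknob [ 43. 322.] 268 z 0.0717 rect [463.9 345.4] [15.  16.1] 70.73
```

View pics/w6.png

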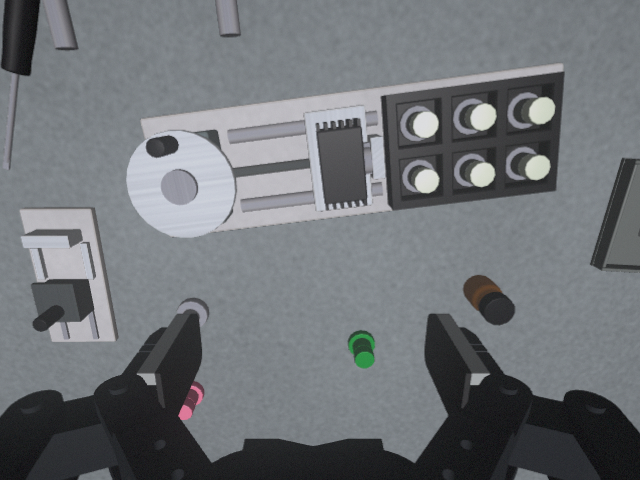

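The view shows all six pockets filled, the jaw shut, and the carriage by the post at (378,157). One last numeric check of the carriage before handing in.

```bash
python3 - <<'E'
from h import *
s,im,d,M=wristcam();P=wcloud(d,M);print(pose())
rect(P,inbox(P,.56,.65,-.04,.115,.074,.083),'fins')
X=P[inbox(P,.56,.66,-.06,.08,.028,.038)];c,sn=np.cos(.0485),np.sin(.0485)
o=np.array([.6115,-.1073])-114e-3*-1*0
yr=-sn*(X[:,0]-.6115)+c*(X[:,1]+.1073)-.114
xr=c*(X[:,0]-.6115)+sn*(X[:,1]+.1073)
for a in(-.035,-.025,.025,.03):
    q=yr[(abs(xr-a)<.004)];print(a,np.percentile(q,[2,98]).round(4))
E
```

```text
(array([0.5755, 0.0564, 0.2882]), np.float64(-3.96), array([-0.01,  0.39, -0.24,  1.61,  0.1 ,  1.16, -1.92]), 40.25)
fins [345. 164.] 3559 z 0.0788 rect [605.2  23.9] [78.  40.1] 3.09
-0.035 [-0.0536  0.0734]
-0.025 [-0.05    0.0467]
0.025 [-0.0507  0.0467]
0.03 [-0.0512  0.0689]
```

```bash
python3 -c "from plant import finish_job; print(finish_job())"
```

```text
the job is handed in; nothing more can be done
None
```

I handed the job in after about 40 s of robot time: the block is upright in the tray, the jaw is shut, all six pockets hold a cell (all five spares used), and the carriage was wound clockwise to its stop; the last camera measurements agreed, but no verdict came back.

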